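# Load the V-groove bed of a bench saw and set it ready

### The arm

A 6-joint arm with a two-finger parallel gripper is mounted at the origin on the work surface. World frame = base frame: x ahead of the robot, y to its left, z up, the work surface at z = 0. Lengths are in mm, angles in rad, forces in N, time in s.
With the tool pointing down it reaches from about 400 to 925 mm from the base axis. Payload 12.5 kg.
Tool frame: the origin (TCP) lies at the very end of the fingers, on their centre line; the grasp point (between the pads) lies 19 mm behind it; z points along the fingers, y is the direction in which the jaws open and shut (so a half turn about z gives the same grasp; the last joint's range is limited). The gripper opens to 95 mm and grips with 3 to 60 N. Pads are 20 mm wide; open, the fingers measure 119 mm over their backs; the gripper's body (75 mm by 180 mm) begins 59 mm behind the grasp point.
Start: joints at [-1.341, 0.491, 1.559, -0, 1.092, -0.106], TCP at [205.976, -590.102, 214.661] pointing down, gripper open.
Joint ranges: [-3.1, 3.1], [-0.84, 2.19], [0.05, 2.79], [-1.13, 4.28], [0.06, 2.93], [-2.69, 2.69]. Speed limits (rad/s): [2.22, 2.22, 2.79, 3.14, 3.14, 3.14].

### API

Orientations are given as [roll, pitch, yaw] about the fixed x, y, z axes, in that order (R = Rz(yaw) Ry(pitch) Rx(roll)).
In Python, from cell import env gives the robot as it stands. The module is installed in compiled form; this text tells all that it offers.
- The arm moves only by the tool arm_command, never from a script. Its argument "deltas" is a list that holds one entry, the list of rows, each a list of 5 numbers: the closure, from 0 (fully open) to 1 (shut), then the shift along the world's x, y, z as a fraction of full scale, then the turn about the world's z as a fraction of full scale. In form: [[[grip, dx, dy, dz, twist], ...]]. A call has 1 to 12 rows; each row shifts and turns the pose as measured when the row begins; what a row does not reach is not made up. Full scale, the value 1, is 100 mm for a shift and pi/4 rad for a turn. A row lasts 1/12 s, in which the tool goes at most 41.7 mm and 7.16 degrees, less where a joint would pass 70% of its speed; a pose out of reach is approached as far as the arm can. A call with a number of a shift or a turn outside -1 to 1 is refused whole. A call with a gripper value outside its range is refused whole. The fingers move at their own pace and stop on an object; the grip force is fixed at half the most. Time passes only in rows, so rows that do not move let the fingers close. It gives the time, the measured TCP pose, the force and the opening at its end, in the units of the state.
- env.state(): the state, without advancing time (a new reading comes with each control period).
- env.read_camera(name): name is "scene" or "top" or "wrist"; returns a dict with "frame" (400x640x3 uint8, red, green, blue), "fx", "fy", "cx", "cy" (pixels), "R" (3x3) and "t" (3): a world point X has camera coordinates R X + t; the wrist camera has in their place "tool_from_camera" (4x4, takes a point from camera to tool coordinates, whose origin is the TCP and whose axes are the flange's). Camera axes: x right, y down, z forward; pixel columns grow to the right and rows downward; lengths in mm; the calibration is good to about 2 mm. A picture is of the moment at which its call begins: read the wrist's pose just before it. There is no depth.
- env.job_done(): hands the job in, once; it reports no verdict.
The state is a dict: "t": time; "joints": joint angles; "qvel": joint speeds; "tau": joint torques, N m; "eef_pos": TCP position; "tcp_rot": TCP orientation; "ft_force": force on the tool from outside, world axes, zero at the start; "moment": the same for the moment, N m; "opening": opening from 0.0 (shut) to 1.0 (fully open).
Only numpy, scipy, OpenCV 4.12 (cv2) and the standard library are available. Lean on these libraries where they do the work, as an engineer would, in place of code of your own. Each camera call takes 0.05 s, during which the arm holds its last target.

### The job

Get the bench saw ready for its next batch: put every short offcut left in its V-grooves into the grey scrap bin, and lay every long dark blank in a groove of its own and push it gently along, under the clear guard, until its end rests against the stop, without shifting the stop. Only when the bed is clear of offcuts and all blanks are home, press the keys on the grey panel fully down one at a time: blue, then yellow, then green. Leave everything else where it stands.

Things in the scene. Friction and masses are not known exactly. Their poses are not given: they have to be found in the camera images.
- blank0_c (a point): a long blank: very dark brown octagonal wooden bar, 140 mm long, 32 mm across opposite flats (all eight side faces alike), 0.10 to 0.20 kg, at first lying on a flat on the bench (None if this one is absent: two or three are present). The point is its centre, 16 mm above whatever flat it lies on; its y axis runs along the bar, which is the same both ways round
- blank1_c (a point): a long blank: very dark brown octagonal wooden bar, 140 mm long, 32 mm across opposite flats (all eight side faces alike), 0.10 to 0.20 kg, at first lying on a flat on the bench (None if this one is absent: two or three are present). The point is its centre, 16 mm above whatever flat it lies on; its y axis runs along the bar, which is the same both ways round
- blank2_c (a point): a long blank: very dark brown octagonal wooden bar, 140 mm long, 32 mm across opposite flats (all eight side faces alike), 0.10 to 0.20 kg, at first lying on a flat on the bench (None if this one is absent: two or three are present). The point is its centre, 16 mm above whatever flat it lies on; its y axis runs along the bar, which is the same both ways round
- offcut0_c (a point): a short offcut of the same dark octagonal stock, 60 mm long, 32 mm across flats, about 0.06 kg, at first lying in groove 0 in front of the guard (None if absent: one or two are present). The point is its centre; its y axis runs along it
- offcut1_c (a point): a short offcut of the same dark octagonal stock, 60 mm long, 32 mm across flats, about 0.06 kg, at first lying in groove 1 in front of the guard (None if absent: one or two are present). The point is its centre; its y axis runs along it
- offcut2_c (a point): a short offcut of the same dark octagonal stock, 60 mm long, 32 mm across flats, about 0.06 kg, at first lying in groove 2 in front of the guard (None if absent: one or two are present). The point is its centre; its y axis runs along it
- stop0_face (a point): middle of the face of the steel stop closing V-groove 0 (90 degrees) in the saw's aluminium bed. y along the groove into the stop, z up, x across. A seated bar rests on the two groove walls, its centre on this point's y line; pushed home its end touches the face, its centre then at y = -70 mm
- stop0 (a joint): how far the stop of groove 0 has been shoved along +y out of its setting (m): 0 as set, up to 0.012. Only the friction of its thumb screw holds it: it gives way above about 15 N and does not come back
- stop1_face (a point): middle of the face of the steel stop closing V-groove 1 (90 degrees) in the saw's aluminium bed. y along the groove into the stop, z up, x across. The grooves are 70 mm apart. Flat lands beside them lie 10 mm below this point (75 mm above the bench): a seated bar stands 26 mm above them. Bed: 220 mm wide, y = -240 to +30 mm; lower motor housing beyond its +x side
- stop1 (a joint): how far the stop of groove 1 has been shoved along +y out of its setting (m): 0 as set, up to 0.012. Only the friction of its thumb screw holds it: it gives way above about 15 N and does not come back
- stop2_face (a point): middle of the face of the steel stop closing V-groove 2 (90 degrees) in the saw's aluminium bed. y along the groove into the stop, z up, x across. A clear guard plate, 5 mm thick, front edge yellow, spans all three grooves from y = -60 to +5 mm, underside 36 mm above the lands, steel cheeks at the bed's sides: bars are laid in front of it and slid under
- stop2 (a joint): how far the stop of groove 2 has been shoved along +y out of its setting (m): 0 as set, up to 0.012. Only the friction of its thumb screw holds it: it gives way above about 15 N and does not come back
- scrap_in (a point): centre of the inner floor (5 mm above the bench) of the grey open plastic scrap bin: 180 x 140 mm outside along its x and y, walls 5 mm thick, 70 mm tall, fixed to the bench
- key_yellow_top (a point): centre of the top of the yellow key, the middle one of three round push keys (28 mm across) on the grey key panel, 180 x 90 mm and 50 mm high. The blue key lies 55 mm from it along -x, the green key 55 mm along +x, at the same height; z up. Released, the tops stand 72 mm above the bench
- key_blue (a joint): how far the blue key, which resets the safety circuit, is pressed straight down (m): 0 up, 0.006 fully down; it springs back, and needs about 1.5 N to start and 5 N fully down
- key_yellow (a joint): how far the yellow key, which switches on the dust extraction, is pressed straight down (m): 0 up, 0.006 fully down; it springs back, and needs about 1.5 N to start and 5 N fully down
- key_green (a joint): how far the green key, which sets the saw ready, is pressed straight down (m): 0 up, 0.006 fully down; it springs back, and needs about 1.5 N to start and 5 N fully down
- glue: bystander, to be left alone: white glue bottle with red cap, 60 mm across, 170 mm tall; origin at the centre of its underside
- mug: bystander, to be left alone: blue mug, 80 mm across, 90 mm tall; origin at the centre of its underside
- pencil_tin: bystander, to be left alone: steel tin with pencils, 66 mm across, 160 mm tall with the pencils; origin at the centre of its underside
- sanding_block: bystander, to be left alone: cork sanding block, 60 x 110 x 30 mm; origin at the centre of its underside
- tape_measure: bystander, to be left alone: yellow tape measure, 35 x 70 x 65 mm; origin at the centre of its underside
- push_stick: bystander, to be left alone: wooden push stick lying flat, 220 mm long, 12 mm thick; origin at the centre of its underside
- masking_tape: bystander, to be left alone: roll of blue masking tape lying flat, 80 mm across, 25 mm tall; origin at the centre of its underside
There are look-alikes about, which are no part of the job. What is shaped like the part that bears blank0_c but red is not meant. What is shaped like the part that bears blank2_c but turquoise is not meant.

How it is judged (in metres and radians):
On the way, in this order (a step that is already met when the one before it is completed fails the run):
1. all offcuts are in the scrap bin and all blanks lie home against their stops (((y of blank0_c in the frame of stop0_face between -0.073 and -0.067 m and x of blank0_c in the frame of stop0_face between -0.004 and 0.004 m and z of blank0_c in the frame of stop0_face between -0.004 and 0.004 m and angle between the y axis of blank0_c and the y axis of stop0_face, either way round below 0.04 rad) or (y of blank0_c in the frame of stop1_face between -0.073 and -0.067 m and x of blank0_c in the frame of stop1_face between -0.004 and 0.004 m and z of blank0_c in the frame of stop1_face between -0.004 and 0.004 m and angle between the y axis of blank0_c and the y axis of stop1_face, either way round below 0.04 rad) or (y of blank0_c in the frame of stop2_face between -0.073 and -0.067 m and x of blank0_c in the frame of stop2_face between -0.004 and 0.004 m and z of blank0_c in the frame of stop2_face between -0.004 and 0.004 m and angle between the y axis of blank0_c and the y axis of stop2_face, either way round below 0.04 rad)) and ((y of blank1_c in the frame of stop0_face between -0.073 and -0.067 m and x of blank1_c in the frame of stop0_face between -0.004 and 0.004 m and z of blank1_c in the frame of stop0_face between -0.004 and 0.004 m and angle between the y axis of blank1_c and the y axis of stop0_face, either way round below 0.04 rad) or (y of blank1_c in the frame of stop1_face between -0.073 and -0.067 m and x of blank1_c in the frame of stop1_face between -0.004 and 0.004 m and z of blank1_c in the frame of stop1_face between -0.004 and 0.004 m and angle between the y axis of blank1_c and the y axis of stop1_face, either way round below 0.04 rad) or (y of blank1_c in the frame of stop2_face between -0.073 and -0.067 m and x of blank1_c in the frame of stop2_face between -0.004 and 0.004 m and z of blank1_c in the frame of stop2_face between -0.004 and 0.004 m and angle between the y axis of blank1_c and the y axis of stop2_face, either way round below 0.04 rad)) and ((y of blank2_c in the frame of stop0_face between -0.073 and -0.067 m and x of blank2_c in the frame of stop0_face between -0.004 and 0.004 m and z of blank2_c in the frame of stop0_face between -0.004 and 0.004 m and angle between the y axis of blank2_c and the y axis of stop0_face, either way round below 0.04 rad) or (y of blank2_c in the frame of stop1_face between -0.073 and -0.067 m and x of blank2_c in the frame of stop1_face between -0.004 and 0.004 m and z of blank2_c in the frame of stop1_face between -0.004 and 0.004 m and angle between the y axis of blank2_c and the y axis of stop1_face, either way round below 0.04 rad) or (y of blank2_c in the frame of stop2_face between -0.073 and -0.067 m and x of blank2_c in the frame of stop2_face between -0.004 and 0.004 m and z of blank2_c in the frame of stop2_face between -0.004 and 0.004 m and angle between the y axis of blank2_c and the y axis of stop2_face, either way round below 0.04 rad)) and x of offcut0_c in the frame of scrap_in between -0.086 and 0.086 m and y of offcut0_c in the frame of scrap_in between -0.066 and 0.066 m and z of each of offcut0_c, offcut1_c, offcut2_c in the frame of scrap_in below 0.06 m and x of offcut1_c in the frame of scrap_in between -0.086 and 0.086 m and y of offcut1_c in the frame of scrap_in between -0.066 and 0.066 m and x of offcut2_c in the frame of scrap_in between -0.086 and 0.086 m and y of offcut2_c in the frame of scrap_in between -0.066 and 0.066 m), for 0.2 s.
2. the blue key is pressed down (value of joint key_blue above 0.004 m), for 0.05 s.
3. the yellow key is pressed down (value of joint key_yellow above 0.004 m), for 0.05 s.
4. the green key is pressed down (value of joint key_green above 0.004 m), for 0.05 s.
At the end, for the whole second after the job is handed in: Every blank lies seated in a groove of its own (within 4 mm across and in height, 0.04 rad in line), its end within 3 mm of the stop; every offcut is in the scrap bin; the keys were then pressed at least 4 mm down in the order blue, yellow, green, and all are up again (all of step 1 and value of joint each of key_blue, key_yellow, key_green below 0.002 m); the robot touches nothing.
It fails at once if a stop is shoved more than 3 mm out of its setting (value of joint any of stop0, stop1, stop2 above 0.003 m).
It fails at once if two keys are pressed at once (value of joint each of key_blue, key_yellow above 0.002 m or value of joint each of key_yellow, key_green above 0.002 m or value of joint each of key_blue, key_green above 0.002 m).
It fails at once if a bystander is moved more than 30 mm (distance of any of glue, mug, pencil_tin, sanding_block, tape_measure, push_stick, masking_tape from where it was at the start of the episode above 0.03 m).
Of blank0, blank1, blank2 only 2 to 3 are there at a start; the rules pass over those that are not, and their reading is None.
Of offcut0, offcut1, offcut2 only 1 to 2 are there at a start; the rules pass over those that are not, and their reading is None.
At some moment in a run one of blank0, blank1, blank2 may be knocked a few centimetres aside while the robot is not near it.
Once in a run the grip may slacken for a moment while it holds something.
It also fails if it takes over 210 s, if anything falls off the work surface, if the arm or the gripper's body presses on something with over 40 N, if the wrist force passes 120 N, or if a joint passes its speed limit or range.

## Working session

There is one attempt and no reset: what is moved stays moved. The work goes in short steps, Python scripts to look and compute and a tool call to move; the robot and the scene stay as the last step left them, time stands still between calls to the robot, and variables do not carry over. Pictures are saved under pics/ and viewed, and the job is handed in when it is done.

Besides the shell and the picture viewer there is one more tool, called after ">>>" in YAML: its name, and indented under it one key for each argument. arm_command: Moves the arm, as the interface text tells. Its arguments: {"type":"object","properties":{"deltas":{"type":"array","items":{"type":"array","items":{"type":"array","items":{"type":"number","minimum":-1,"maximum":1}}}}},"required":["deltas"]}

```bash
ls; mkdir -p pics; cat > h.py <<'E'
import numpy as np, cv2
from cell import env
def snap(n,tag):
    s=env.state(); c=env.read_camera(n); cv2.imwrite(f'pics/{tag}.png',c['frame'][:,:,::-1]); return s,c
def ray(c,u,v,s=None):
    d=np.array([(u-c['cx'])/c['fx'],(v-c['cy'])/c['fy'],1.0])
    R=np.array(c['R']);t=np.array(c['t']); return -R.T@t, R.T@d
def onz(c,u,v,z):
    o,d=ray(c,u,v); return o+d*(z-o[2])/d[2]
def proj(c,X):
    p=np.array(c['R'])@np.array(X,float)+np.array(c['t']); return np.array([c['fx']*p[0]/p[2]+c['cx'],c['fy']*p[1]/p[2]+c['cy']])
E
python3 - <<'E'
from h import *
print(env.state())
for n in ['scene','top','wrist']:
    s,c=snap(n,n+'0'); print(n,{k:np.round(np.array(v),3).tolist() for k,v in c.items() if k!='frame'})
E
```

```text
pics
{'t': 0.0, 'joints': array([-1.34058822e+00,  4.91566025e-01,  1.55945396e+00,  2.98794108e-05,
        1.09170049e+00, -1.05610976e-01]), 'qvel': array([-0.00061547,  0.00191257, -0.00159996,  0.00020612,  0.00172161,
       -0.00214654]), 'tau': array([ 3.56812707e-03, -6.12636566e+01, -2.58179677e+01,  6.94006914e-02,
        4.82691871e-02, -1.25339643e-04]), 'eef_pos': array([ 205.92961184, -589.83991429,  214.05618155]), 'tcp_rot': array([-3.14047391e+00, -1.45240666e-04,  3.35805217e-01]), 'ft_force': array([0.36123362, 1.01089833, 0.16436582]), 'moment': array([ 0.01430684,  0.01620788, -0.04924259]), 'opening': 1.0025797840056148}
scene {'fx': 455.991, 'fy': 455.991, 'cx': 317.393, 'cy': 192.463, 'R': [[-0.122, 0.993, -0.0], [0.534, 0.065, -0.843], [-0.836, -0.103, -0.538]], 't': [40.058, -210.062, 1636.025]}
top {'fx': 462.374, 'fy': 462.374, 'cx': 315.945, 'cy': 195.26, 'R': [[-0.021, -1.0, -0.013], [-0.997, 0.022, -0.071], [0.072, 0.011, -0.997]], 't': [38.781, 485.948, 1509.092]}
wrist {'fx': 325.584, 'fy': 325.584, 'cx': 320.97, 'cy': 196.319, 'tool_from_camera': [[-0.0, -0.959, -0.282, 78.683], [1.0, -0.0, 0.0, 0.63], [-0.0, -0.282, 0.959, -170.658], [0.0, 0.0, 0.0, 1.0]]}
```

View pics/scene0.png

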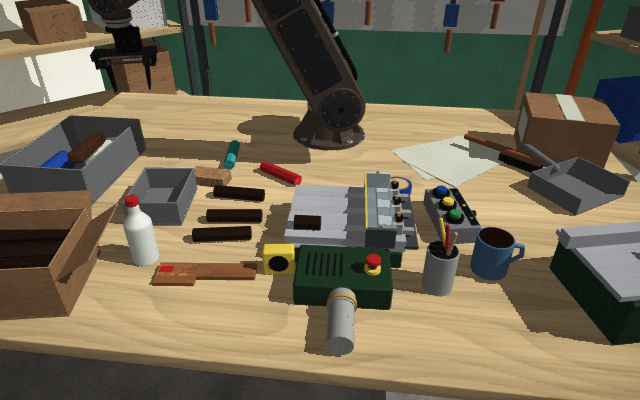

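View pics/top0.png

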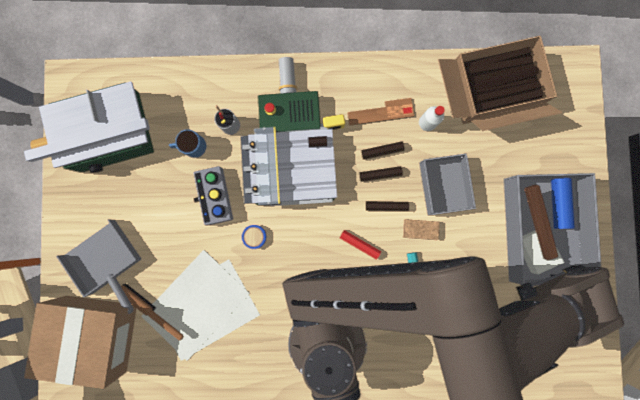

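View pics/wrist0.png

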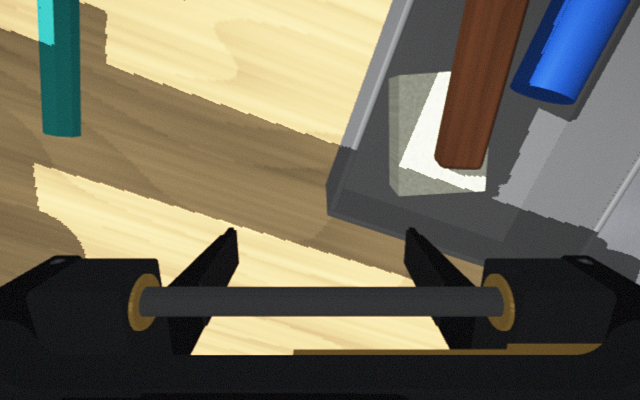

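```bash
python3 - <<'E'
import cv2
t=cv2.imread('pics/top0.png'); s=cv2.imread('pics/scene0.png')
cv2.imwrite('pics/topc.png',cv2.resize(t[90:270,180:490],None,fx=2.55,fy=2.55,interpolation=cv2.INTER_CUBIC))
cv2.imwrite('pics/scenec.png',cv2.resize(s[130:290,120:500],None,fx=2.1,fy=2.1,interpolation=cv2.INTER_CUBIC))
E
```

```text
(no output)
```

View pics/topc.png

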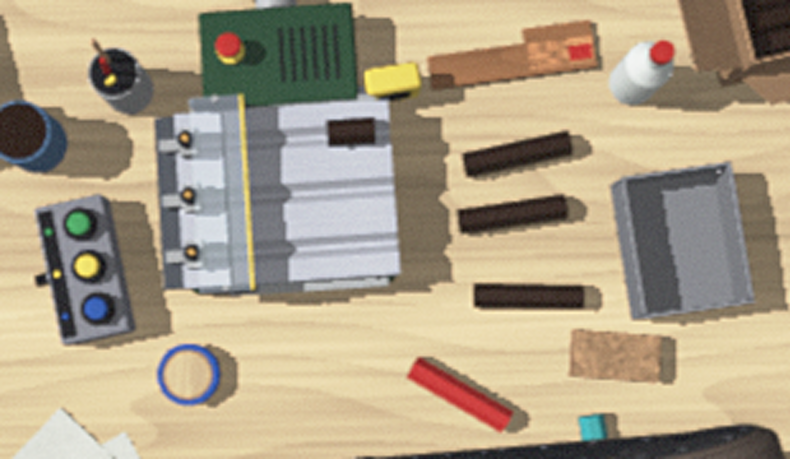

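View pics/scenec.png

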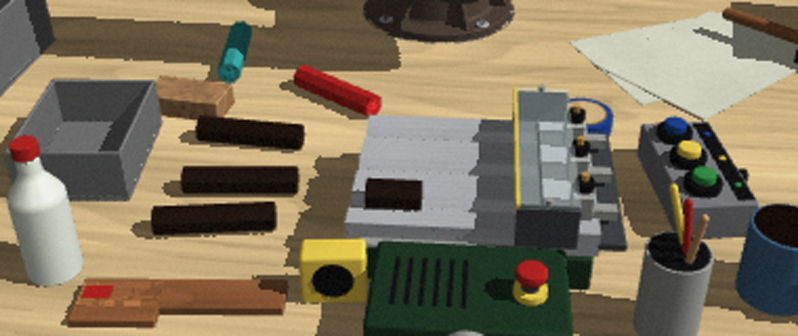

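```bash
cat >> h.py <<'E'
def bars(c,z,box,thr=60,amin=60):
    f=c['frame'].astype(int); m=((f.max(2)<thr)).astype(np.uint8)
    x0,y0,x1,y1=box; mm=np.zeros_like(m); mm[y0:y1,x0:x1]=m[y0:y1,x0:x1]
    cs,_=cv2.findContours(mm,cv2.RETR_EXTERNAL,cv2.CHAIN_APPROX_NONE); out=[]
    for k in cs:
        if cv2.contourArea(k)<amin: continue
        P=np.array([onz(c,p[0][0],p[0][1],z)[:2] for p in k],np.float32)
        out.append((k.reshape(-1,2).mean(0),cv2.minAreaRect(P)))
    return out
E
python3 - <<'E'
from h import *
s,c=snap('top','t1')
for b in bars(c,24,(350,135,415,220)): print('blank',b)
for b in bars(c,95,(300,130,335,152),amin=30): print('off',b)
S=180;k=2.55
def cp(x,y): return x/k+180,y/k+90
# land corners in crop
for n,p,z in [('front-far',(389,97),75),('front-near',(399,275),75),('guardfar',(242,96),113),('guardnear',(251,288),113)]+[(a,b,72) for a,b in [('green',(78,223)),('yel',(87,266)),('blue',(96,308))]]: print(n,onz(c,*cp(*p),z))
for n,p in [('binfl',(614,180)),('binfr',(727,163)),('binnr',(751,302)),('binnl',(634,319))]: print(n,onz(c,*cp(*p),70))
for n,p,z in [('mug',(20,135),90),('glue',(662,52),170),('cork',(615,357),30),('tape',(392,80),65),('tin',(110,72),100),('knob0',(184,138),120)]: print(n,onz(c,*cp(*p),z))
E
```

```text
blank (array([381.30939227, 173.28176796]), ((552.5528564453125, -187.298828125), (28.07253646850586, 136.4632568359375), 6.8728556632995605))
blank (array([384.13861386, 149.74257426]), ((630.9642333984375, -195.58187866210938), (28.430463790893555, 137.0224609375), 11.034758567810059))
off (array([317.525, 143.925]), ((643.3226928710938, 18.958358764648438), (53.70933532714844, 12.77285385131836), 88.64720153808594))
front-far [697.61376804 -30.33511091  75.        ]
front-near [472.886768  -37.4225901  75.       ]
guardfar [694.90206684 151.10286563 113.        ]
guardnear [458.57354253 143.69533171 113.        ]
green [547.42630337 363.70024987  72.        ]
yel [493.02091115 352.66533162  72.        ]
blue [440.15995775 341.68270585  72.        ]
binfl [ 586.5430744  -309.78077713   70.        ]
binfr [ 604.72822405 -451.74065057   70.        ]
binnr [ 429.93465494 -473.71883759   70.        ]
binnl [ 411.97700996 -328.0384119    70.        ]
mug [657.40914746 431.41017614  90.        ]
glue [ 722.72425811 -349.96404848  170.        ]
cork [ 365.09722641 -311.26595405   30.        ]
tape [721.54895751 -34.93944294  65.        ]
tin [731.98053483 316.15051963 100.        ]
knob0 [643.15653734 221.99869827 120.        ]
```

>>> arm_command:
  deltas:
    - [[0,0.28,0.27,0.08,0.131],[0,0.28,0.27,0.08,0.131],[0,0.28,0.27,0.08,0.131],[0,0.28,0.27,0.08,0.131],[0,0.28,0.27,0.08,0.131],[0,0.28,0.27,0.08,0.131],[0,0.28,0.27,0.08,0.131],[0,0.28,0.27,0.08,0.131],[0,0.28,0.27,0.08,0.131],[0,0.28,0.27,0.08,0.131],[0,0.28,0.27,0.08,0.131],[0,0.28,0.27,0.08,0.131]]

```text
t: 1.2
eef_pos: [547.5, -253.0, 310.7]
tcp_rot: [-3.136, -0.0, 1.615]
ft_force: [-0.4, -1.8, -0.1]
opening: 1.003
```

>>> arm_command:
  deltas:
    - [[0.45,0.05,0.35,0,0],[0.45,0.05,0.35,0,0],[0.45,0.05,0.35,0,0],[0.45,0.05,0.35,0,0],[0.45,0.05,0.1,0,0],[0.45,0.0,0,0,0],[0.45,0,0,0,0]]

```text
t: 1.78
eef_pos: [577.6, -90.0, 310.9]
tcp_rot: [-3.137, -0.0, 1.631]
ft_force: [0.1, -0.6, 0.8]
opening: 0.58
```

```bash
cat >> h.py <<'E'
from scipy.spatial.transform import Rotation as Ro
def wcam(tag):
    s,c=snap('wrist',tag)
    T=np.eye(4); T[:3,:3]=Ro.from_euler('xyz',s['tcp_rot']).as_matrix(); T[:3,3]=s['eef_pos']
    W=T@np.array(c['tool_from_camera']); c['R']=W[:3,:3].T; c['t']=-W[:3,:3].T@W[:3,3]; return s,c
E
python3 - <<'E'
from h import *
s,c=wcam('w1'); print(s['t'],s['eef_pos'],s['tcp_rot'],s['opening'])
E
```

```text
1.7833 [577.57659471 -90.01799332 310.90371383] [-3.13725617e+00 -4.08855419e-04  1.63134242e+00] 0.5795212042778197
```

View pics/w1.png

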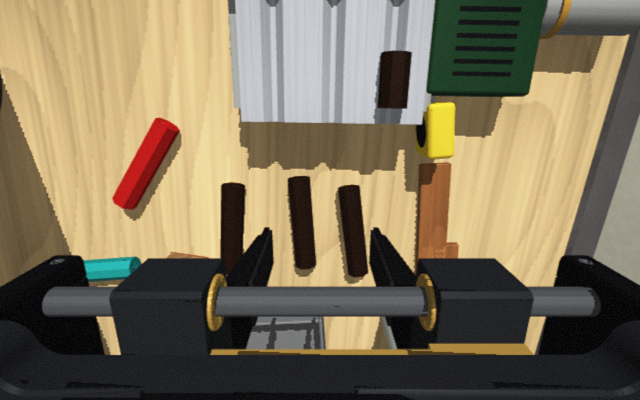

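>>> arm_command:
  deltas:
    - [[0.45,0,0.38,0,-0.03],[0.45,0,0.38,0,0],[0.45,0,0.38,0,0],[0.45,0,0.1,0,0],[0.45,0,0,0,0],[0.45,0,0,0,0]]

```text
t: 2.33
eef_pos: [577.7, 26.9, 309.8]
tcp_rot: [-3.136, 0.001, 1.594]
ft_force: [0.1, 0.3, -0.4]
opening: 0.542
```

```bash
python3 - <<'E'
from h import *
s,c=wcam('w2'); print(s['t'],s['eef_pos'],s['tcp_rot'],s['opening'])
import pickle; pickle.dump((s,c),open('w2.pkl','wb'))
E
```

```text
2.3333 [577.66720138  26.89667831 309.78760192] [-3.13600249e+00  1.31551858e-03  1.59353964e+00] 0.5423413296847979
```

View pics/w2.png

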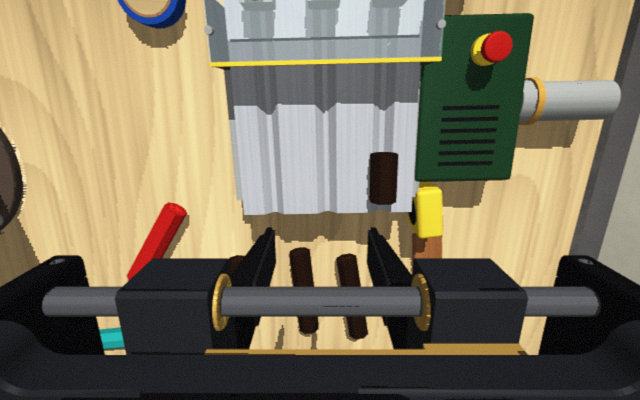

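```bash
python3 - <<'E'
import cv2
t=cv2.imread('pics/w2.png')
cv2.imwrite('pics/w2c.png',cv2.resize(t[0:225,200:450],None,fx=2.66,fy=2.66,interpolation=cv2.INTER_CUBIC))
E
```

```text
(no output)
```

View pics/w2c.png

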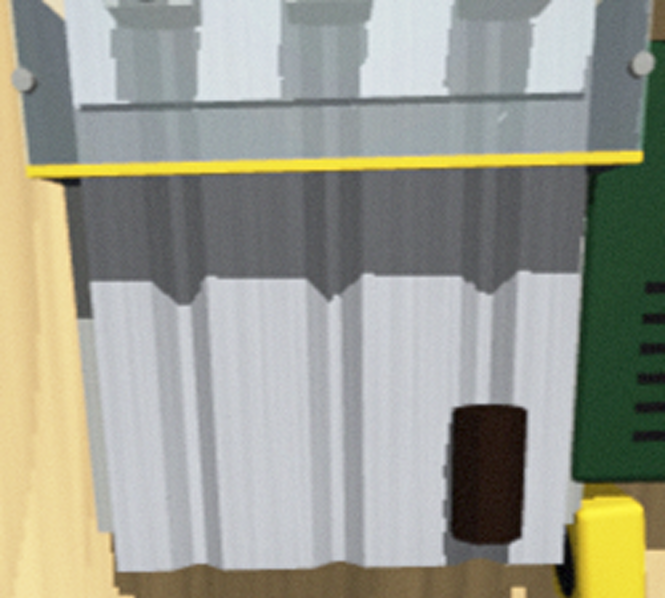

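```bash
python3 - <<'E'
from h import *
import pickle
s,c=pickle.load(open('w2.pkl','rb'))
def W(x,y,z=75): return onz(c,x/2.66+200,y/2.66,z)[:2]
for n,p in dict(Lfar=(92,283),Lnear=(118,570),Rfar=(578,272),Rnear=(563,565),g0l=(152,281),g0r=(207,279),g1l=(305,278),g1r=(362,276),g2l=(462,273),g2r=(519,272),g1rn=(363,567),g0rn=(218,568)).items(): print(n,W(*p).round(1))
print('guard',W(28,170,113).round(1),W(642,157,113).round(1))
print('back',)
b=bars(c,101,(360,140,410,215));print(b)
E
```

```text
Lfar [470.1  96.3]
Lnear [475.8 -41. ]
Rfar [688.8 106. ]
Rnear [696.1 -33. ]
g0l [497.3  97.8]
g0r [522.1  99.2]
g1l [566.3 100.7]
g1r [591.9 102.1]
g2l [636.8 104.4]
g2r [662.3 105.4]
g1rn [597.4 -36.5]
g0rn [525.5 -38.8]
guard [457.  139.8] [698.7 149.8]
back
[(array([382.875     , 177.63888889]), ((649.703125, 17.6467227935791), (31.83211326599121, 63.933616638183594), 2.3360345363616943))]
```

>>> arm_command:
  deltas:
    - [[0.4,0.25,-0.03,-0.25,0.02],[0.4,0.25,-0.03,-0.25,0],[0.4,0.24,-0.03,-0.25,0],[0.4,0,0,-0.35,0],[0.4,0,0,-0.35,0],[0.4,0,0,-0.35,0],[0.4,0,0,-0.1,0],[0.4,0,0,0,0]]

```text
t: 3.05
eef_pos: [656.1, -1.0, 114.4]
tcp_rot: [3.139, 0.004, 1.595]
ft_force: [0.3, -0.4, 0.8]
opening: 0.599
```

```bash
python3 - <<'E'
from h import *
s,c=wcam('w3'); print(s['t'],s['eef_pos'],s['tcp_rot'],s['opening'])
E
```

```text
3.05 [656.11695248  -0.96562777 114.38150141] [3.13944753 0.00433703 1.59476063] 0.5993013270728853
```

View pics/w3.png

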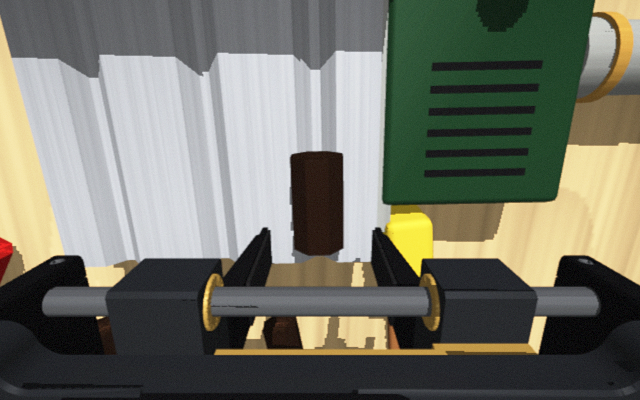

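```bash
python3 - <<'E'
from h import *
s,c=wcam('w3b'); print(s['t'],s['eef_pos'],s['tcp_rot'])
for u,v in [(292,153),(343,153),(292,252),(343,252)]: print(onz(c,u,v,101)[:2].round(1),onz(c,u,v,85)[:2].round(1))
b=bars(c,101,(280,140,360,262));print(b)
E
```

```text
3.1 [656.29442544  -0.97757653 115.3595858 ] [3.13883266 0.0045041  1.5947362 ]
[637.9  48.7] [636.6  46.1]
[667.   49.3] [668.2  46.8]
[637.8 -13.3] [636.5 -21.3]
[669.6 -12.6] [671.  -20.5]
[(array([316.69395018, 200.4911032 ]), ((652.4472045898438, 17.869218826293945), (29.336688995361328, 64.40319061279297), 2.364173412322998))]
```

>>> arm_command:
  deltas:
    - [[0.4,-0.03,0.18,0,0.023],[0.4,0,0,-0.1,0],[0.4,0,0,-0.2,0],[0.4,0,0,0,0]]

```text
t: 3.48
eef_pos: [658.3, 15.7, 95.9]
tcp_rot: [3.122, 0.007, 1.612]
ft_force: [-0.1, -0.2, -0.9]
opening: 0.6
```

>>> arm_command:
  deltas:
    - [[0.4,-0.05,0.02,-0.08,0],[0.4,0,0,-0.06,0],[0.4,0,0,0,0]]

```text
t: 3.73
eef_pos: [654.7, 16.9, 85.3]
tcp_rot: [3.116, 0.008, 1.612]
ft_force: [-0.0, -0.4, -0.1]
opening: 0.602
```

>>> arm_command:
  deltas:
    - [[0.4,-0.02,0.01,-0.04,0],[1,0,0,0,0],[1,0,0,0,0],[1,0,0,0,0],[1,0,0,0,0],[1,0,0,0,0],[1,0,0,0,0]]

```text
t: 4.32
eef_pos: [653.8, 17.5, 83.2]
tcp_rot: [3.112, 0.008, 1.611]
ft_force: [-0.4, 0.0, 0.3]
opening: 0.335
```

>>> arm_command:
  deltas:
    - [[1,0,0,0.15,0],[1,0,0,0.3,0],[1,0,0,0.35,0],[1,0,-0.2,0.3,0],[1,-0.12,-0.38,0,0],[1,-0.13,-0.38,0,0],[1,-0.13,-0.38,0,0],[1,-0.13,-0.38,0,0],[1,-0.13,-0.38,0,0],[1,-0.13,-0.38,0,0],[1,-0.13,-0.38,0,0],[1,-0.13,-0.38,0,0]]

```text
t: 5.32
eef_pos: [545.2, -310.5, 198.5]
tcp_rot: [3.113, 0.009, 1.623]
ft_force: [0.2, -0.6, -1.8]
opening: 0.329
```

>>> arm_command:
  deltas:
    - [[1,-0.13,-0.38,0,0],[1,-0.13,-0.2,0,0],[1,0,0,0,0],[1,0,0,0,0]]

```text
t: 5.65
eef_pos: [513.8, -378.2, 197.9]
tcp_rot: [3.114, 0.009, 1.615]
ft_force: [0.1, 0.4, -0.7]
opening: 0.336
```

```bash
python3 - <<'E'
from h import *
s,c=wcam('w4'); print(s['t'],s['eef_pos'],s['tcp_rot'],s['opening'])
E
```

```text
5.65 [ 513.83413291 -378.19659928  197.94392906] [3.11432664 0.00916886 1.61526527] 0.33586024018054855
```

View pics/w4.png

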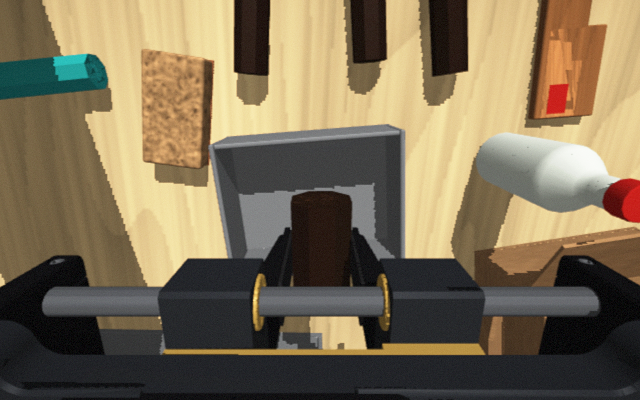

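>>> arm_command:
  deltas:
    - [[1,-0.05,-0.12,-0.1,0],[1,0,0,-0.3,0],[1,0,0,-0.35,0],[1,0,0,-0.35,0],[1,0,0,-0.35,0],[1,0,0,0,0],[1,0,0,0,0]]

```text
t: 6.28
eef_pos: [511.8, -385.7, 47.8]
tcp_rot: [3.111, 0.013, 1.626]
ft_force: [0.4, -0.1, 0.4]
opening: 0.333
```

Release, rise, and look from above.

>>> arm_command:
  deltas:
    - [[0.5,0,0,0,0],[0.4,0,0,0,0],[0.4,0,0,0,0],[0.4,0,0,0.3,0],[0.4,0,0,0.4,0],[0.4,0,0,0.4,0],[0.4,0,0,0.4,0],[0.4,0,0,0.3,0],[0.4,0,0.1,0,0],[0.4,0,0,0,0],[0.4,0,0,0,0]]

```text
t: 7.2
eef_pos: [513.9, -375.1, 253.6]
tcp_rot: [3.095, 0.029, 1.628]
ft_force: [0.1, -0.3, 0.8]
opening: 0.597
```

```bash
python3 - <<'E'
from h import *
s,c=wcam('w5'); print(s['t'],s['eef_pos'],s['tcp_rot'],s['opening'])
E
```

```text
7.2 [ 513.91257328 -375.07837279  253.61624509] [3.09511135 0.02915251 1.62826949] 0.5966536450543757
```

View pics/w5.png

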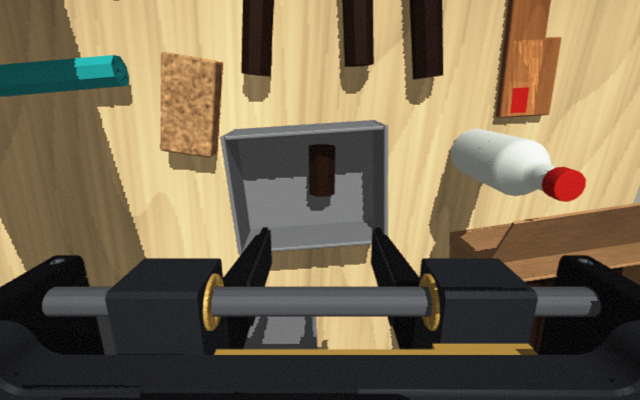

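>>> arm_command:
  deltas:
    - [[0.4,0.1,0.35,0,0],[0.4,0.15,0.35,0,-0.02],[0.4,0.15,0.35,0,0],[0.4,0.05,0.25,0,0],[0.4,0,0,0,0],[0.4,0,0,0,0]]

```text
t: 7.75
eef_pos: [557.8, -241.4, 246.1]
tcp_rot: [3.104, 0.023, 1.609]
ft_force: [-0.4, -0.1, -0.2]
opening: 0.6
```

```bash
python3 - <<'E'
from h import *
s,c=wcam('w6'); print(s['t'],s['eef_pos'],s['tcp_rot'],s['opening'])
for z in (32,16):
  for b in bars(c,z,(150,20,500,235),amin=500): print(z,b)
E
```

```text
7.75 [ 557.81219353 -241.35198865  246.13280798] [3.10414212 0.02340444 1.60852201] 0.6001874046159115
32 (array([221.17647059, 128.58823529]), ((449.2423095703125, -208.37075805664062), (138.56964111328125, 32.758140563964844), 87.69642639160156))
32 (array([376.11743772, 127.49822064]), ((628.3677368164062, -200.56028747558594), (31.975799560546875, 138.58450317382812), 10.897697448730469))
32 (array([311.32179931, 117.43598616]), ((552.4713134765625, -191.3309326171875), (30.008241653442383, 139.08224487304688), 7.017693519592285))
16 (array([221.17647059, 128.58823529]), ((445.1261901855469, -210.43276977539062), (144.362060546875, 34.12748336791992), 87.69640350341797))
16 (array([376.11743772, 127.49822064]), ((631.7394409179688, -202.2957763671875), (33.312435150146484, 144.3775177001953), 10.897747993469238))
16 (array([311.32179931, 117.43598616]), ((552.6703491210938, -192.68063354492188), (31.262588500976562, 144.89608764648438), 7.017721176147461))
```

View pics/w6.png

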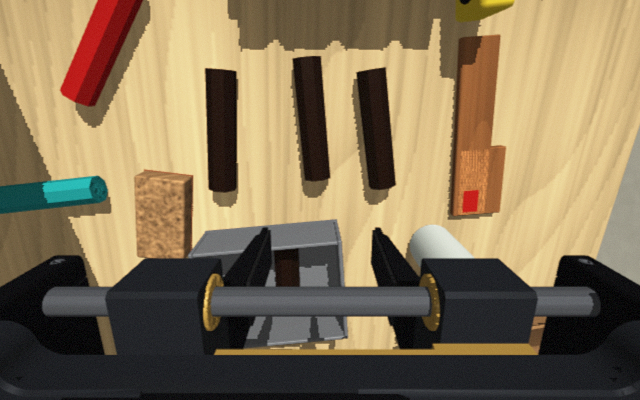

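>>> arm_command:
  deltas:
    - [[0.4,0.24,0.13,-0.2,0.1],[0.4,0.24,0.13,-0.2,0.1],[0.4,0.24,0.13,-0.2,0],[0.4,0,0,-0.35,0],[0.4,0,0,-0.35,0],[0.4,0,0,-0.35,0],[0.4,0,0,-0.2,0],[0.4,0,0,0,0]]

```text
t: 8.47
eef_pos: [630.1, -211.9, 50.4]
tcp_rot: [3.104, 0.025, 1.764]
ft_force: [0.6, 0.3, 0.2]
opening: 0.602
```

```bash
python3 - <<'E'
from h import *
s,c=wcam('w7'); print(s['t'],s['eef_pos'],s['tcp_rot'],s['opening'])
E
```

```text
8.4667 [ 630.05005434 -211.91208298   50.41058029] [3.10398031 0.02509035 1.76360339] 0.6019728706855048
```

View pics/w7.png

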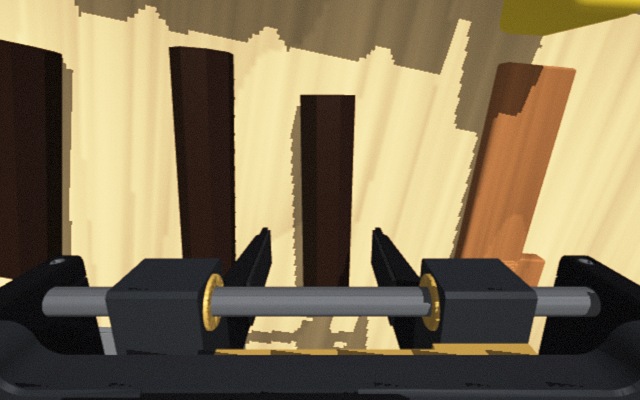

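```bash
python3 - <<'E'
from h import *
s,c=wcam('w7b')
print(s['eef_pos'])
for u,v in [(302,96),(355,96),(302,250),(352,250)]: print(onz(c,u,v,32)[:2].round(1))
E
```

```text
[ 630.47746195 -212.2400703    52.07514437]
[ 604.6 -135. ]
[ 633.5 -129.3]
[ 621.1 -227.9]
[ 652.8 -222.3]
```

>>> arm_command:
  deltas:
    - [[0.4,0.02,0.11,-0.1,0],[0.4,0,0,-0.15,0],[0.4,0,0,-0.12,0],[0.4,0,0,0,0],[0.4,0,0,0,0]]

```text
t: 8.98
eef_pos: [637.0, -202.5, 22.3]
tcp_rot: [3.091, 0.034, 1.761]
ft_force: [-0.0, 0.4, 0.4]
opening: 0.598
```

>>> arm_command:
  deltas:
    - [[0.4,-0.045,0,-0.06,0],[0.4,0,0,-0.05,0],[0.4,0,0,0,0]]

```text
t: 9.23
eef_pos: [633.1, -202.6, 12.7]
tcp_rot: [3.088, 0.036, 1.761]
ft_force: [0.9, 0.9, 0.2]
opening: 0.601
```

>>> arm_command:
  deltas:
    - [[1,0,0,0,0],[1,0,0,0,0],[1,0,0,0,0],[1,0,0,0,0],[1,0,0,0,0],[1,0,0,0.1,0],[1,0,0,0.25,0],[1,0,0,0.3,-0.06],[1,0,0,0.35,-0.06],[1,0,0,0.35,-0.07],[1,0,0,0,0]]

```text
t: 10.15
eef_pos: [631.0, -202.0, 154.7]
tcp_rot: [3.091, 0.033, 1.604]
ft_force: [0.8, -0.4, -0.3]
opening: 0.335
```

```bash
python3 - <<'E'
from h import *
s,c=wcam('w8'); print(s['t'],s['eef_pos'],s['tcp_rot'],s['opening'],s['ft_force'])
E
```

```text
10.15 [ 631.04993676 -202.02903686  154.74522442] [3.09149246 0.03255813 1.60445622] 0.3347103138343278 [ 0.82945245 -0.37148318 -0.31232777]
```

View pics/w8.png

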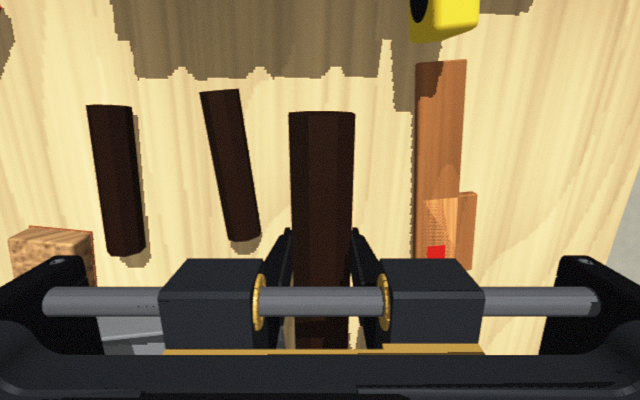

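>>> arm_command:
  deltas:
    - [[1,0.03,0.2,0,0],[1,0.03,0.35,0,0],[1,0.03,0.38,0,0],[1,0.03,0.38,0,0],[1,0.03,0.38,0,0],[1,0.03,0.38,0,0],[1,0.02,0.3,0,0.01],[1,0,0.15,0,0],[1,0,0,0,0],[1,0,0,0,0]]

```text
t: 11.03
eef_pos: [644.5, 60.4, 145.8]
tcp_rot: [3.104, 0.031, 1.62]
ft_force: [-0.1, -0.0, -1.7]
opening: 0.337
```

```bash
python3 - <<'E'
from h import *
s,c=wcam('w9'); print(s['t'],s['eef_pos'],s['tcp_rot'],s['opening'],s['ft_force'])
E
```

```text
11.0333 [644.51184835  60.41633704 145.76045664] [3.10396489 0.03099003 1.61999308] 0.336600042993418 [-0.07114001 -0.00636584 -1.72344491]
```

View pics/w9.png

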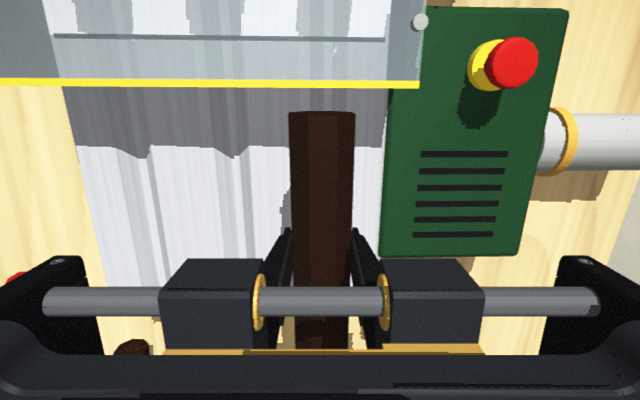

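```bash
python3 - <<'E'
from h import *
s,c=wcam('w9b')
for u,v,z in [(213,149,75),(249,148,75),(113,149,75),(153,148,75),(233,158,60),(322,115,101),(290,113,95),(355,113,95),(290,84,113)]: print(u,v,onz(c,u,v,z+ (0 if u not in(290,322,355) or v==84 else 61))[:2].round(1))
E
```

```text
213 149 [565.7  99.1]
249 148 [591.7 100.9]
113 149 [494.6  96. ]
153 148 [522.9  98. ]
233 158 [576.5  89.9]
322 115 [640.  132.9]
290 113 [625.2 132.7]
355 113 [655.8 134.1]
290 84 [622.6 146.1]
```

>>> arm_command:
  deltas:
    - [[1,0.05,0,0,0],[1,0,0,-0.15,-0.01],[1,-0.01,0,-0.15,0],[1,0,0,-0.1,0],[1,0,0,0,0]]

```text
t: 11.55
eef_pos: [650.8, 52.6, 105.0]
tcp_rot: [3.102, 0.032, 1.603]
ft_force: [0.3, 0.9, -0.9]
opening: 0.335
```

>>> arm_command:
  deltas:
    - [[1,0,0.05,-0.1,0.01],[1,0,0,-0.07,0],[1,0,0,0,0]]

```text
t: 11.8
eef_pos: [651.6, 56.2, 87.1]
tcp_rot: [3.101, 0.032, 1.61]
ft_force: [0.5, -0.7, -0.8]
opening: 0.339
```

>>> arm_command:
  deltas:
    - [[1,0,0,-0.04,0],[1,0,0,0,0],[1,0,0,0,0]]

```text
t: 12.05
eef_pos: [652.4, 56.3, 83.4]
tcp_rot: [3.099, 0.032, 1.61]
ft_force: [0.2, -0.3, -0.8]
opening: 0.338
```

>>> arm_command:
  deltas:
    - [[0.5,0,0,0,0],[0.4,0,0,0,0],[0.4,0,0,0,0],[0.4,0,0,0.2,0],[0.4,0,0,0.2,0],[0.4,0,0,0.1,0],[1,0,-0.35,0,0],[1,0.01,-0.38,0,0],[1,0,-0.25,0,0],[1,0,0,0,0],[1,0,0,0,0],[1,0,0,0,0]]

```text
t: 13.05
eef_pos: [653.6, -43.8, 138.1]
tcp_rot: [3.095, 0.032, 1.612]
ft_force: [-0.2, 0.6, 0.0]
opening: 0.233
```

```bash
python3 - <<'E'
from h import *
s,c=wcam('w10'); print(s['t'],s['eef_pos'],s['tcp_rot'],s['opening'],s['ft_force'])
E
```

```text
13.05 [653.56397292 -43.7638937  138.12695783] [3.09506569 0.03243865 1.61248675] 0.23274991662172545 [-0.20373702  0.56304914  0.04652086]
```

View pics/w10.png

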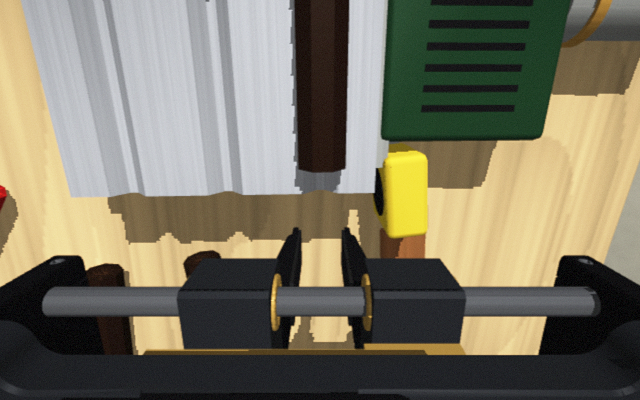

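>>> arm_command:
  deltas:
    - [[1,-0.01,0,-0.15,0],[1,0,0,-0.2,0],[1,0,0,-0.1,0],[1,0,0,0,0]]

```text
t: 13.43
eef_pos: [653.0, -39.0, 92.5]
tcp_rot: [3.093, 0.032, 1.617]
ft_force: [-0.3, 0.4, -0.4]
opening: 0.009
```

```bash
python3 - <<'E'
from h import *
s,c=wcam('w11'); print(s['t'],s['eef_pos'],s['tcp_rot'],s['opening'],s['ft_force'])
b=cv2.imread('pics/w10.png')
print(bars(c,101,(280,30,370,235),amin=200))
E
```

```text
13.4333 [653.03196212 -39.0309969   92.4909564 ] [3.0929825  0.03241567 1.61706685] 0.008747287025214177 [-0.26182972  0.41728263 -0.41268309]
[(array([326.68571429, 111.47692308]), ((651.448974609375, 29.800701141357422), (29.87169075012207, 80.60062408447266), 2.55073881149292))]
```

View pics/w11.png

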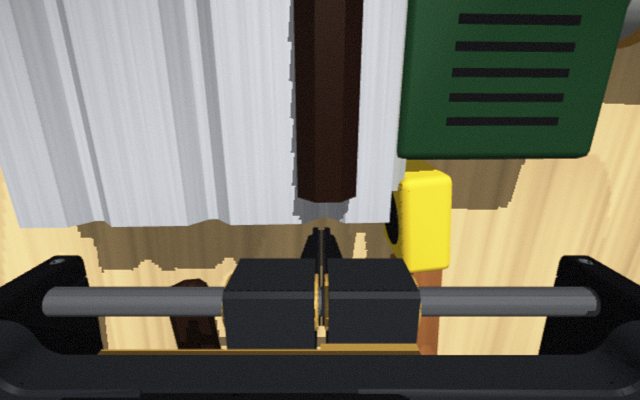

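>>> arm_command:
  deltas:
    - [[1,0,0.02,-0.08,0],[1,0,0,0,0],[1,0,0.1,0,0],[1,0,0.1,0,0],[1,0,0.1,0,0],[1,0,0.1,0,0],[1,-0.01,0.1,0,0],[1,0,0.1,0,0],[1,0,0.1,0,0]]

```text
t: 14.23
eef_pos: [653.4, 40.5, 88.1]
tcp_rot: [3.088, 0.033, 1.617]
ft_force: [-0.3, -0.5, -0.2]
opening: 0.002
```

>>> arm_command:
  deltas:
    - [[1,-0.01,0.04,0,0],[1,0,0.02,0,0],[1,0,0,0,0]]

```text
t: 14.48
eef_pos: [652.2, 50.3, 88.3]
tcp_rot: [3.088, 0.033, 1.62]
ft_force: [0.5, 0.1, 0.0]
opening: 0.005
```

```bash
python3 - <<'E'
from h import *
s,c=wcam('w12'); print(s['t'],s['eef_pos'],s['tcp_rot'],s['opening'],s['ft_force'])
E
```

```text
14.4833 [652.17467525  50.34987322  88.29638535] [3.08789125 0.0332923  1.62047598] 0.004825887371314258 [0.49974722 0.08930179 0.04203991]
```

View pics/w12.png

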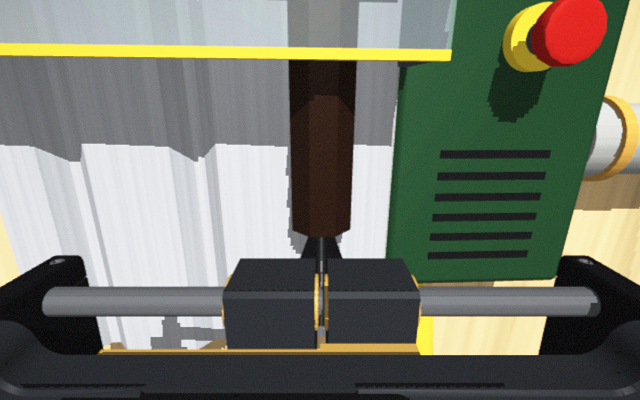

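>>> arm_command:
  deltas:
    - [[1,0,0.02,0,0],[1,0,0,0,0]]

```text
t: 14.7
eef_pos: [652.2, 51.6, 88.3]
tcp_rot: [3.088, 0.033, 1.62]
ft_force: [-0.3, 0.6, 1.1]
opening: 0.004
```

>>> arm_command:
  deltas:
    - [[1,0,0.02,0,0],[1,0,0,0,0]]

```text
t: 14.87
eef_pos: [652.3, 53.0, 88.3]
tcp_rot: [3.088, 0.033, 1.619]
ft_force: [0.7, 0.7, -0.5]
opening: 0.005
```

```bash
python3 - <<'E'
from h import *
s,c=wcam('w13'); print(s['t'],s['eef_pos'],s['tcp_rot'],s['opening'],s['ft_force'])
for v in (230,236): print(onz(c,320,v,101),onz(c,320,v,85))
E
```

```text
14.8667 [652.29838098  52.97629316  88.3014669 ] [3.08802878 0.0333946  1.61855252] 0.004532184345530525 [ 0.68351013  0.65117948 -0.4512472 ]
[649.69421422  67.50961178 101.        ] [650.84490158  60.36330553  85.        ]
[649.85953473  64.09255931 101.        ] [651.02729132  56.59344474  85.        ]
```

View pics/w13.png

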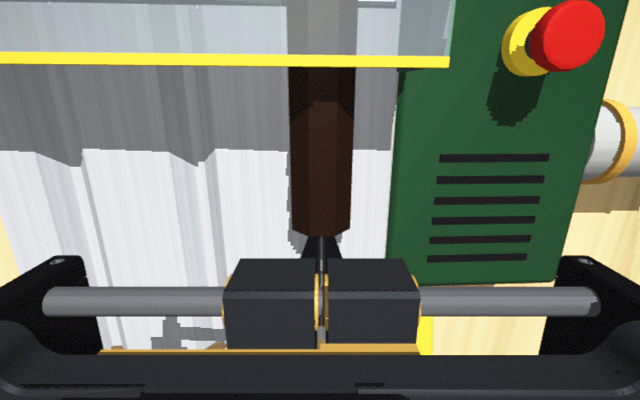

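>>> arm_command:
  deltas:
    - [[1,0,0.015,0,0],[1,0,0,0,0]]

```text
t: 15.08
eef_pos: [652.3, 54.1, 88.3]
tcp_rot: [3.088, 0.033, 1.618]
ft_force: [-0.2, 0.1, -0.5]
opening: 0.003
```

>>> arm_command:
  deltas:
    - [[1,0,0.015,0,0],[1,0,0,0,0]]

```text
t: 15.25
eef_pos: [652.3, 55.5, 88.3]
tcp_rot: [3.088, 0.034, 1.618]
ft_force: [0.4, -0.3, 0.2]
opening: 0.004
```

>>> arm_command:
  deltas:
    - [[1,0,0.015,0,0],[1,0,0,0,0]]

```text
t: 15.42
eef_pos: [652.4, 55.9, 88.4]
tcp_rot: [3.088, 0.035, 1.618]
ft_force: [0.4, -0.6, 0.1]
opening: 0.003
```

>>> arm_command:
  deltas:
    - [[1,0,0.015,0,0]]

```text
t: 15.5
eef_pos: [652.4, 56.3, 88.4]
tcp_rot: [3.089, 0.037, 1.618]
ft_force: [-0.9, -16.1, 0.6]
opening: 0.001
```

>>> arm_command:
  deltas:
    - [[1,0,0.015,0,0]]

```text
t: 15.58
eef_pos: [652.4, 56.3, 88.5]
tcp_rot: [3.089, 0.039, 1.619]
ft_force: [-1.3, -14.8, 0.3]
opening: 0.003
```

>>> arm_command:
  deltas:
    - [[1,0,0.015,0,0]]

```text
t: 15.67
eef_pos: [652.5, 56.2, 88.5]
tcp_rot: [3.089, 0.041, 1.619]
ft_force: [-1.0, -11.6, 0.2]
opening: 0.003
```

>>> arm_command:
  deltas:
    - [[1,0,-0.1,0,0],[1,0,-0.2,0.1,0],[0.8,0,-0.25,0.3,0],[0.4,0,-0.25,0.3,0],[0.4,-0.15,-0.3,0.2,0],[0.4,-0.15,-0.35,0.2,0],[0.4,-0.15,-0.35,0.2,0],[0.4,-0.15,-0.35,0.2,0],[0.4,-0.15,-0.35,0,0],[0.4,-0.15,-0.3,0,0],[0.4,0,0,0,0],[0.4,0,0,0,0]]

```text
t: 16.67
eef_pos: [558.6, -229.7, 241.4]
tcp_rot: [3.086, 0.041, 1.622]
ft_force: [0.7, -0.1, -0.6]
opening: 0.591
```

```bash
python3 - <<'E'
from h import *
s,c=wcam('w14'); print(s['t'],s['eef_pos'],s['tcp_rot'],s['opening'],s['ft_force'])
for b in bars(c,32,(150,0,500,235),amin=500): print(b)
E
```

```text
16.6667 [ 558.56526848 -229.74114928  241.4430924 ] [3.08606485 0.04137714 1.62158022] 0.5905085529050841 [ 0.66925658 -0.13417834 -0.5504377 ]
(array([216.00342466, 134.40068493]), ((448.872314453125, -208.25900268554688), (138.808349609375, 32.485416412353516), 87.31309509277344))
(array([307.44827586, 124.24137931]), ((552.3980102539062, -191.49313354492188), (30.11505126953125, 139.38404846191406), 7.013548374176025))
```

View pics/w14.png

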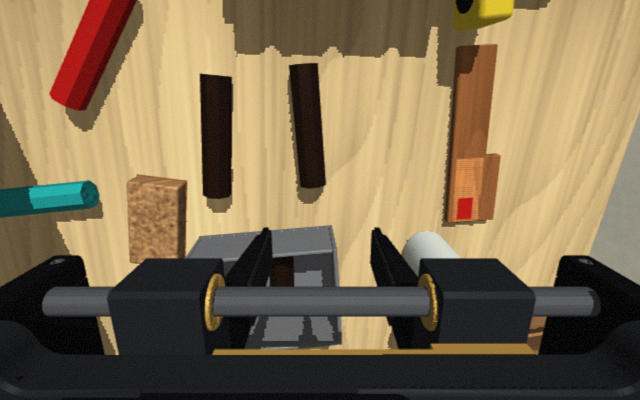

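>>> arm_command:
  deltas:
    - [[0.4,-0.03,0.2,-0.2,0.09],[0.4,-0.03,0.25,-0.2,0],[0.4,0,0,-0.35,0],[0.4,0,0,-0.35,0],[0.4,0,0,-0.35,0],[0.4,0,0,-0.35,0],[0.4,0,0,-0.1,0],[0.4,0,0,0,0]]

```text
t: 17.38
eef_pos: [555.7, -173.5, 45.1]
tcp_rot: [3.08, 0.043, 1.705]
ft_force: [-0.3, -0.3, -0.1]
opening: 0.6
```

```bash
python3 - <<'E'
from h import *
s,c=wcam('w15'); print(s['t'],s['eef_pos'],s['tcp_rot'],s['opening'],s['ft_force'])
for b in bars(c,32,(270,0,370,230),amin=500): print(b)
E
```

```text
17.3833 [ 555.71636139 -173.49409758   45.07608273] [3.07970631 0.04298228 1.70538253] 0.6001105348124597 [-0.34447496 -0.25512552 -0.07035401]
(array([312.1       , 185.31111111]), ((546.5733642578125, -143.90191650390625), (29.775211334228516, 53.8443717956543), 6.881927013397217))
```

View pics/w15.png

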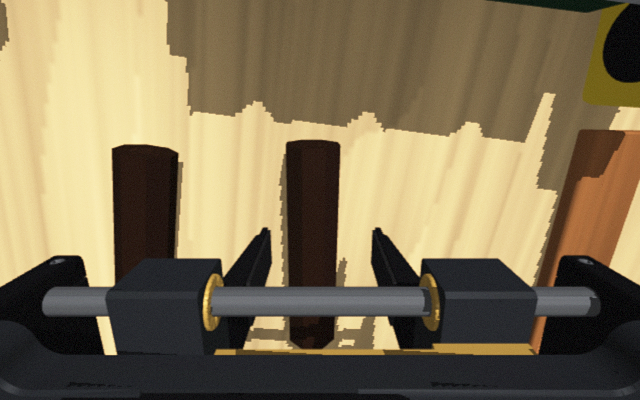

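>>> arm_command:
  deltas:
    - [[0.4,-0.04,-0.15,-0.05,-0.01],[0.4,-0.01,0,-0.15,0],[0.4,-0.01,0,-0.1,0],[0.4,0,0,0,0]]

```text
t: 17.77
eef_pos: [552.3, -189.4, 18.3]
tcp_rot: [3.074, 0.046, 1.7]
ft_force: [-0.7, 0.1, -0.3]
opening: 0.604
```

>>> arm_command:
  deltas:
    - [[0.4,0,0,-0.06,0],[1,0,0,0,0],[1,0,0,0,0],[1,0,0,0,0],[1,0,0,0,0],[1,0,0,0,0],[1,0,0,0,0]]

```text
t: 18.35
eef_pos: [553.9, -190.5, 15.2]
tcp_rot: [3.07, 0.049, 1.699]
ft_force: [-0.3, -0.6, -0.1]
opening: 0.333
```

>>> arm_command:
  deltas:
    - [[1,0,0,0.1,0],[1,0,0,0.25,0],[1,0,0,0.3,0],[1,0,0,0.35,-0.05],[1,0,0,0.35,-0.06],[1,0,0,0,0],[1,0,0,0,0]]

```text
t: 18.93
eef_pos: [551.8, -189.3, 159.1]
tcp_rot: [3.072, 0.047, 1.61]
ft_force: [0.0, -0.1, -1.0]
opening: 0.333
```

```bash
python3 - <<'E'
from h import *
s,c=wcam('w16'); print(s['t'],s['eef_pos'],s['tcp_rot'],s['opening'],s['ft_force'])
E
```

```text
18.9333 [ 551.80439881 -189.26042249  159.0887948 ] [3.0717515  0.04671459 1.60959695] 0.3334381849148141 [ 0.01872097 -0.05538814 -1.03535638]
```

View pics/w16.png

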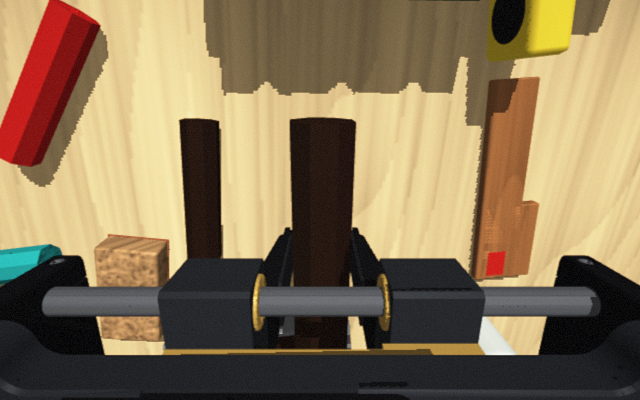

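>>> arm_command:
  deltas:
    - [[1,0.05,0.2,0,0],[1,0.05,0.35,0,0],[1,0.05,0.38,0,0],[1,0.05,0.38,0,0],[1,0.05,0.38,0,0],[1,0.03,0.38,0,0],[1,0.03,0.25,0,0],[1,0,0.06,0,0],[1,0,0,0,0],[1,0,0,0,0]]

```text
t: 19.82
eef_pos: [578.7, 57.8, 149.8]
tcp_rot: [3.085, 0.046, 1.612]
ft_force: [0.6, -0.6, -0.3]
opening: 0.334
```

```bash
python3 - <<'E'
from h import *
s,c=wcam('w17'); print(s['t'],s['eef_pos'],s['tcp_rot'],s['opening'],s['ft_force'])
E
```

```text
19.8167 [578.67034979  57.82203763 149.77446335] [3.08528217 0.04575509 1.61197279] 0.3341847437785029 [ 0.62719978 -0.62209915 -0.34586214]
```

View pics/w17.png

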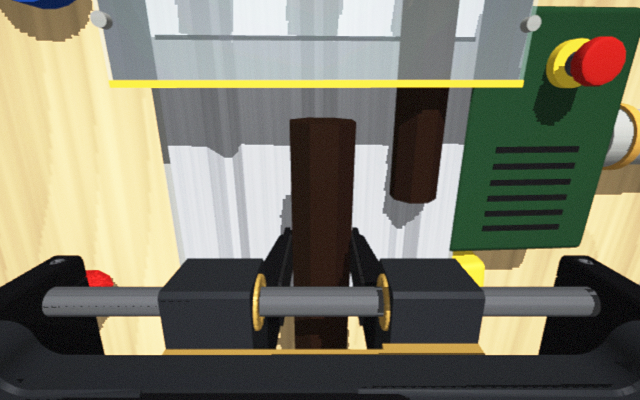

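>>> arm_command:
  deltas:
    - [[1,0.01,0,-0.15,0],[1,0,0,-0.15,0],[1,0,0,-0.12,0],[1,0,0,0,0]]

```text
t: 20.2
eef_pos: [579.7, 51.5, 106.3]
tcp_rot: [3.085, 0.046, 1.606]
ft_force: [-0.4, 0.7, -1.4]
opening: 0.332
```

>>> arm_command:
  deltas:
    - [[1,0.01,0.05,-0.1,0.01],[1,0,0,-0.07,0],[1,0,0,0,0]]

```text
t: 20.45
eef_pos: [581.1, 53.9, 88.4]
tcp_rot: [3.085, 0.046, 1.611]
ft_force: [0.1, 0.1, -0.8]
opening: 0.333
```

>>> arm_command:
  deltas:
    - [[1,0,0,-0.03,0],[1,0,0,0,0],[0.5,0,0,0,0],[0.4,0,0,0,0],[0.4,0,0,0,0],[0.4,0,0,0.2,0],[0.4,0,0,0.2,0],[0.4,0,0,0.1,0],[1,0,-0.35,0,0],[1,0.01,-0.38,0,0],[1,0,-0.2,0,0],[1,0,0,0,0]]

```text
t: 21.45
eef_pos: [583.4, -40.7, 140.7]
tcp_rot: [3.078, 0.048, 1.616]
ft_force: [-0.7, 0.7, -0.3]
opening: 0.376
```

>>> arm_command:
  deltas:
    - [[1,0,0,-0.15,0],[1,0,0,-0.15,0],[1,0,0,-0.1,0],[1,0,0,0,0]]

```text
t: 21.78
eef_pos: [583.9, -40.9, 100.7]
tcp_rot: [3.075, 0.048, 1.613]
ft_force: [0.1, 0.6, -1.1]
opening: 0.097
```

```bash
python3 - <<'E'
from h import *
s,c=wcam('w18'); print(s['t'],s['eef_pos'],s['tcp_rot'],s['opening'],s['ft_force'])
print(bars(c,101,(270,30,380,230),amin=200))
E
```

```text
21.7833 [583.89494236 -40.8985718  100.69320749] [3.0746932  0.0480365  1.61261117] 0.09745011927595737 [ 0.11504662  0.58254481 -1.1045487 ]
[(array([323.38815789, 113.1754386 ]), ((581.5588989257812, 26.05462646484375), (30.01261329650879, 86.25405883789062), 2.5492770671844482))]
```

View pics/w18.png

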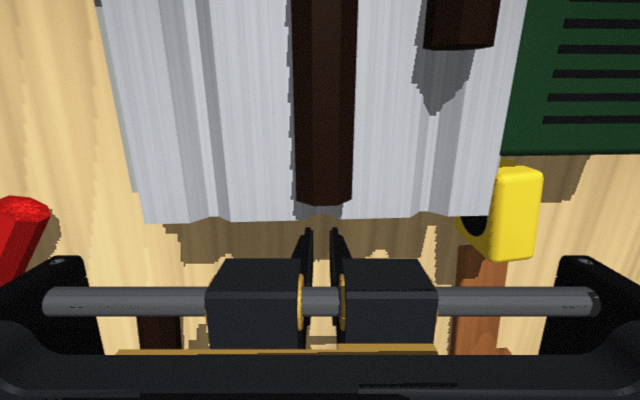

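>>> arm_command:
  deltas:
    - [[1,-0.01,-0.05,-0.08,0],[1,0,0,-0.04,0],[1,0,0,0,0],[1,0,0.06,0,0],[1,0,0.09,0,0],[1,-0.01,0.09,0,0],[1,0,0.09,0,0],[1,0,0.09,0,0],[1,-0.01,0.09,0,0],[1,0,0.09,0,0],[1,0,0.09,0,0],[1,0,0,0,0]]

```text
t: 22.83
eef_pos: [581.7, 32.4, 91.1]
tcp_rot: [3.07, 0.049, 1.615]
ft_force: [0.5, 0.2, -0.7]
opening: 0.003
```

>>> arm_command:
  deltas:
    - [[1,0,0.06,-0.02,0],[1,0,0.06,0,0],[1,0,0,0,0]]

```text
t: 23.08
eef_pos: [581.9, 45.5, 89.4]
tcp_rot: [3.07, 0.05, 1.616]
ft_force: [0.5, -0.2, 0.4]
opening: -0.001
```

>>> arm_command:
  deltas:
    - [[1,0,0.02,0,0]]

```text
t: 23.17
eef_pos: [581.9, 47.5, 89.3]
tcp_rot: [3.07, 0.05, 1.616]
ft_force: [0.2, -1.7, 0.8]
opening: 0.004
```

>>> arm_command:
  deltas:
    - [[1,0,0.015,0,0]]

```text
t: 23.25
eef_pos: [581.8, 49.0, 89.3]
tcp_rot: [3.07, 0.05, 1.616]
ft_force: [-0.6, -2.5, 1.2]
opening: 0.005
```

>>> arm_command:
  deltas:
    - [[1,0,0.012,0,0]]

```text
t: 23.33
eef_pos: [581.7, 50.0, 89.2]
tcp_rot: [3.071, 0.05, 1.616]
ft_force: [-0.9, -2.0, 0.6]
opening: 0.006
```

Pushing with ~2 N of sliding friction; continuing in ~1 mm steps.

>>> arm_command:
  deltas:
    - [[1,0,0.01,0,0]]

```text
t: 23.42
eef_pos: [581.7, 50.9, 89.3]
tcp_rot: [3.071, 0.05, 1.616]
ft_force: [0.0, -2.4, 0.4]
opening: -0.0
```

>>> arm_command:
  deltas:
    - [[1,0,0.01,0,0]]

```text
t: 23.5
eef_pos: [581.7, 51.7, 89.3]
tcp_rot: [3.071, 0.05, 1.615]
ft_force: [-0.4, -2.0, 1.6]
opening: 0.002
```

>>> arm_command:
  deltas:
    - [[1,0,0.008,0,0]]

```text
t: 23.58
eef_pos: [581.7, 52.4, 89.3]
tcp_rot: [3.071, 0.05, 1.615]
ft_force: [-0.6, -2.1, 1.0]
opening: 0.005
```

>>> arm_command:
  deltas:
    - [[1,0,0.008,0,0]]

```text
t: 23.67
eef_pos: [581.7, 52.9, 89.3]
tcp_rot: [3.071, 0.051, 1.615]
ft_force: [-1.0, -9.7, 1.2]
opening: 0.006
```

>>> arm_command:
  deltas:
    - [[1,0,0.008,0,0]]

```text
t: 23.75
eef_pos: [581.7, 52.9, 89.3]
tcp_rot: [3.071, 0.052, 1.615]
ft_force: [-0.9, -10.9, 0.9]
opening: 0.005
```

>>> arm_command:
  deltas:
    - [[1,0,0.008,0,0]]

```text
t: 23.83
eef_pos: [581.7, 52.9, 89.3]
tcp_rot: [3.072, 0.053, 1.616]
ft_force: [-1.0, -8.9, 1.0]
opening: 0.005
```

>>> arm_command:
  deltas:
    - [[1,0,-0.1,0,0],[1,0,-0.2,0.1,0],[0.8,0,-0.25,0.25,0],[0.4,-0.1,-0.25,0.25,0],[0.4,-0.15,-0.3,0.2,0],[0.4,-0.15,-0.3,0.2,0],[0.4,-0.15,-0.35,0.1,-0.05],[0.4,-0.15,-0.35,0,-0.05],[0.4,-0.15,-0.3,0,0],[0.4,-0.15,-0.2,0,0],[0.4,0,0,0,0],[0.4,0,0,0,0]]

```text
t: 24.83
eef_pos: [475.8, -220.7, 204.0]
tcp_rot: [3.066, 0.052, 1.534]
ft_force: [0.5, 0.6, -0.4]
opening: 0.587
```

```bash
python3 - <<'E'
from h import *
s,c=wcam('w19'); print(s['t'],s['eef_pos'],s['tcp_rot'],s['opening'],s['ft_force'])
for b in bars(c,32,(200,0,450,235),amin=500): print(b)
E
```

```text
24.8333 [ 475.76615095 -220.65551859  203.98685749] [3.0655618  0.05247461 1.53391002] 0.5874109524997256 [ 0.45235403  0.56077544 -0.39585686]
(array([280.0483871 , 151.87741935]), ((445.7060241699219, -208.0264892578125), (138.5303497314453, 29.663869857788086), 87.7125015258789))
```

View pics/w19.png

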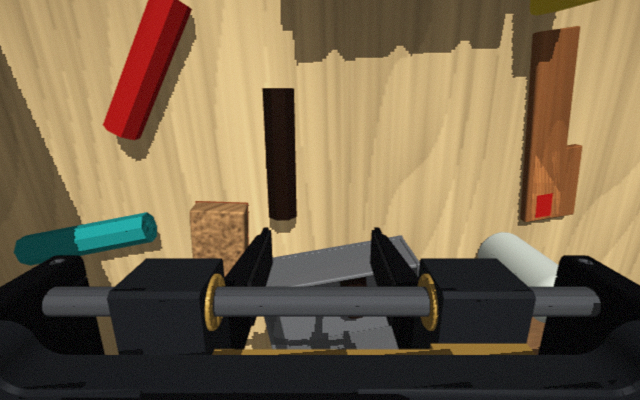

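>>> arm_command:
  deltas:
    - [[0.4,-0.15,0.06,-0.2,-0.01],[0.4,-0.12,0.06,-0.2,0],[0.4,0,0,-0.35,0],[0.4,0,0,-0.35,0],[0.4,0,0,-0.3,0],[0.4,0,0,-0.15,0],[0.4,0,0,0,0]]

```text
t: 25.47
eef_pos: [452.1, -202.9, 45.1]
tcp_rot: [3.057, 0.055, 1.533]
ft_force: [0.6, -0.3, 0.0]
opening: 0.599
```

```bash
python3 - <<'E'
from h import *
s,c=wcam('w20'); print(s['t'],s['eef_pos'],s['tcp_rot'],s['opening'],s['ft_force'])
for b in bars(c,32,(270,0,375,230),amin=500): print(b)
E
```

```text
25.4667 [ 452.10944499 -202.89722179   45.06279184] [3.05734882 0.05516178 1.53327066] 0.5989358472177669 [ 0.62189572 -0.26493626  0.00491246]
(array([307.95207668, 175.22683706]), ((446.5219421386719, -167.30526733398438), (64.32562255859375, 29.954788208007812), 87.58150482177734))
```

View pics/w20.png

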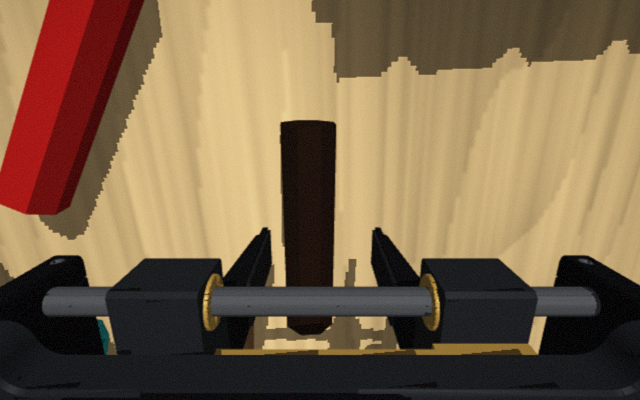

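>>> arm_command:
  deltas:
    - [[0.4,-0.07,-0.01,-0.05,0],[0.4,-0.01,0,-0.15,0],[0.4,-0.01,0,-0.08,0],[0.4,0,0,0,0]]

```text
t: 25.85
eef_pos: [445.0, -203.7, 20.5]
tcp_rot: [3.051, 0.058, 1.536]
ft_force: [-0.5, 1.0, 0.5]
opening: 0.599
```

>>> arm_command:
  deltas:
    - [[0.4,0,0,-0.06,0],[1,0,0,0,0],[1,0,0,0,0],[1,0,0,0,0],[1,0,0,0,0],[1,0,0,0,0],[1,0,0,0,0]]

```text
t: 26.43
eef_pos: [446.2, -204.4, 17.2]
tcp_rot: [3.047, 0.061, 1.536]
ft_force: [-0.4, 0.1, -1.3]
opening: 0.333
```

>>> arm_command:
  deltas:
    - [[1,0,0,0.1,0],[1,0,0,0.25,0],[1,0,0,0.3,0],[1,0,0,0.35,0.05],[1,0,0,0.35,0.06],[1,0,0,0,0],[1,0,0,0,0]]

```text
t: 27.02
eef_pos: [443.9, -202.9, 156.7]
tcp_rot: [3.053, 0.058, 1.626]
ft_force: [-0.3, 0.3, -2.5]
opening: 0.333
```

```bash
python3 - <<'E'
from h import *
s,c=wcam('w21'); print(s['t'],s['eef_pos'],s['tcp_rot'],s['opening'],s['ft_force'])
E
```

```text
27.0167 [ 443.85465536 -202.9249297   156.65828561] [3.0525966  0.05804355 1.62644387] 0.332678262833661 [-0.25454534  0.30082761 -2.54154287]
```

View pics/w21.png

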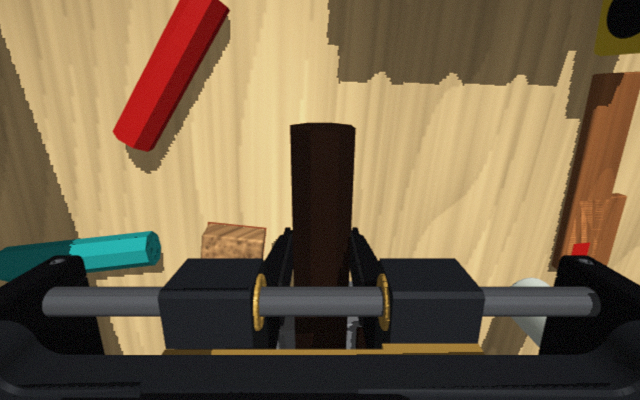

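>>> arm_command:
  deltas:
    - [[1,0.08,0.2,0,0],[1,0.1,0.35,0,0],[1,0.1,0.37,0,0],[1,0.1,0.37,0,0],[1,0.1,0.37,0,-0.01],[1,0.1,0.37,0,0],[1,0.05,0.33,0,0],[1,0,0.1,0,0],[1,0,0,0,0],[1,0,0,0,0]]

```text
t: 27.9
eef_pos: [503.5, 54.4, 141.8]
tcp_rot: [3.072, 0.055, 1.61]
ft_force: [0.5, -0.8, -2.3]
opening: 0.334
```

```bash
python3 - <<'E'
from h import *
s,c=wcam('w22'); print(s['t'],s['eef_pos'],s['tcp_rot'],s['opening'],s['ft_force'])
E
```

```text
27.9 [503.48281716  54.35335325 141.84542553] [3.07164773 0.05480193 1.60968718] 0.3340162343228299 [ 0.53018854 -0.80362198 -2.32991559]
```

View pics/w22.png

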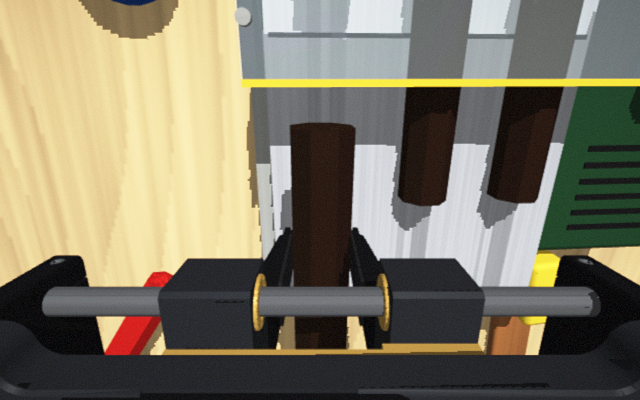

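>>> arm_command:
  deltas:
    - [[1,0.06,0.02,0,0],[1,0,0,-0.15,0],[1,0,0,-0.15,0],[1,0,0.03,0,0],[1,0,0,0,0]]

```text
t: 28.37
eef_pos: [511.0, 54.2, 110.0]
tcp_rot: [3.073, 0.055, 1.601]
ft_force: [0.0, 0.3, -1.4]
opening: 0.333
```

>>> arm_command:
  deltas:
    - [[1,-0.005,0.02,-0.12,0.012],[1,0,0,-0.06,0],[1,0,0,0,0]]

```text
t: 28.62
eef_pos: [511.8, 54.5, 93.0]
tcp_rot: [3.071, 0.055, 1.608]
ft_force: [-0.3, 0.4, -2.4]
opening: 0.335
```

>>> arm_command:
  deltas:
    - [[1,-0.01,0,-0.05,0],[1,0,0,0,0]]

```text
t: 28.78
eef_pos: [511.4, 54.0, 88.6]
tcp_rot: [3.07, 0.055, 1.607]
ft_force: [0.5, 0.1, -2.2]
opening: 0.331
```

>>> arm_command:
  deltas:
    - [[1,0,0,-0.02,0],[0.5,0,0,0,0],[0.4,0,0,0,0],[0.4,0,0,0,0],[0.4,0,0,0.2,0],[0.4,0,0,0.2,0],[0.4,0,0,0.1,0],[1,0,-0.35,0,0],[1,0.01,-0.38,0,0],[1,0,-0.25,0,0],[1,0,0,0,0]]

```text
t: 29.7
eef_pos: [513.8, -45.7, 142.5]
tcp_rot: [3.063, 0.056, 1.612]
ft_force: [0.3, 0.4, 0.2]
opening: 0.373
```

>>> arm_command:
  deltas:
    - [[1,0,0,-0.15,0],[1,0,0,-0.15,0],[1,0,0,-0.1,0],[1,0,0,0,0]]

```text
t: 30.03
eef_pos: [514.6, -47.3, 103.1]
tcp_rot: [3.059, 0.057, 1.608]
ft_force: [-0.8, 0.1, -0.5]
opening: 0.095
```

```bash
python3 - <<'E'
from h import *
s,c=wcam('w23'); print(s['t'],s['eef_pos'],s['tcp_rot'],s['opening'],s['ft_force'])
print(bars(c,101,(270,30,380,230),amin=200))
E
```

```text
30.0333 [514.55158019 -47.31366798 103.11314806] [3.05862701 0.05741667 1.60761941] 0.09498206108399761 [-0.83917021  0.1060997  -0.49214778]
[(array([321.40909091, 109.65      ]), ((511.5692443847656, 21.40462303161621), (30.097816467285156, 82.95785522460938), 2.485884428024292))]
```

View pics/w23.png

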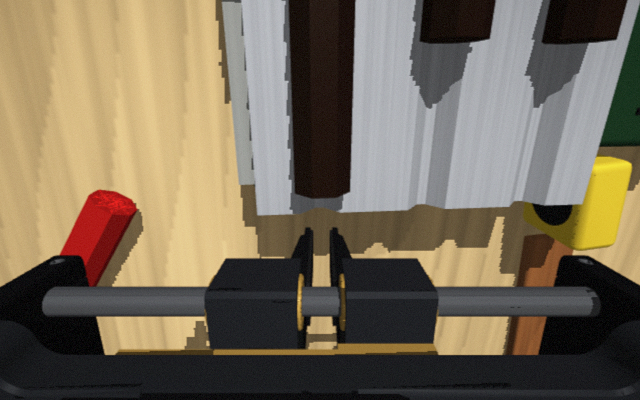

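>>> arm_command:
  deltas:
    - [[1,-0.01,0,-0.08,0],[1,0,0,-0.06,0],[1,0,0,0,0],[1,0,0.06,0,0],[1,0,0.09,0,0],[1,-0.01,0.09,0,0],[1,0,0.09,0,0],[1,0,0.09,0,0],[1,-0.01,0.09,0,0],[1,0,0.09,0,0],[1,0,0.09,0,0],[1,0,0,0,0]]

```text
t: 31.08
eef_pos: [512.3, 30.9, 91.4]
tcp_rot: [3.054, 0.058, 1.61]
ft_force: [0.2, 0.6, 0.3]
opening: 0.004
```

>>> arm_command:
  deltas:
    - [[1,-0.01,0.06,-0.02,0],[1,0,0.05,0,0],[1,0,0,0,0]]

```text
t: 31.33
eef_pos: [512.2, 42.2, 90.4]
tcp_rot: [3.052, 0.06, 1.612]
ft_force: [0.4, -0.2, 0.8]
opening: 0.004
```

>>> arm_command:
  deltas:
    - [[1,0,0.015,0,0]]

```text
t: 31.42
eef_pos: [512.1, 43.7, 90.4]
tcp_rot: [3.052, 0.06, 1.612]
ft_force: [0.1, -1.7, -0.4]
opening: 0.004
```

>>> arm_command:
  deltas:
    - [[1,0,0.012,0,0]]

```text
t: 31.5
eef_pos: [512.1, 44.8, 90.3]
tcp_rot: [3.052, 0.06, 1.612]
ft_force: [-0.6, -2.8, 0.3]
opening: 0.001
```

>>> arm_command:
  deltas:
    - [[1,0,0.01,0,0]]

```text
t: 31.58
eef_pos: [511.9, 45.7, 90.3]
tcp_rot: [3.052, 0.06, 1.611]
ft_force: [-1.2, -3.2, 2.1]
opening: 0.004
```

>>> arm_command:
  deltas:
    - [[1,0,0.01,0,0]]

```text
t: 31.67
eef_pos: [511.9, 46.5, 90.3]
tcp_rot: [3.053, 0.061, 1.611]
ft_force: [-1.6, -3.3, 1.3]
opening: 0.004
```

>>> arm_command:
  deltas:
    - [[1,0,0.01,0,0]]

```text
t: 31.75
eef_pos: [511.8, 47.4, 90.2]
tcp_rot: [3.053, 0.061, 1.611]
ft_force: [-0.7, -2.6, 2.0]
opening: 0.007
```

>>> arm_command:
  deltas:
    - [[1,0,0.008,0,0]]

```text
t: 31.83
eef_pos: [511.8, 48.1, 90.2]
tcp_rot: [3.053, 0.061, 1.611]
ft_force: [-1.4, -2.8, 1.6]
opening: 0.003
```

>>> arm_command:
  deltas:
    - [[1,0,0.008,0,0]]

```text
t: 31.92
eef_pos: [511.8, 48.8, 90.2]
tcp_rot: [3.053, 0.061, 1.611]
ft_force: [-0.7, -3.8, 2.8]
opening: 0.006
```

>>> arm_command:
  deltas:
    - [[1,0,0.008,0,0]]

```text
t: 32.0
eef_pos: [511.7, 49.6, 90.2]
tcp_rot: [3.053, 0.061, 1.611]
ft_force: [-1.7, -2.7, 1.6]
opening: 0.003
```

>>> arm_command:
  deltas:
    - [[1,0,0.008,0,0]]

```text
t: 32.08
eef_pos: [511.8, 50.0, 90.3]
tcp_rot: [3.053, 0.062, 1.611]
ft_force: [-1.2, -16.0, 1.3]
opening: 0.002
```

>>> arm_command:
  deltas:
    - [[1,0,0.008,0,0]]

```text
t: 32.17
eef_pos: [511.7, 50.0, 90.3]
tcp_rot: [3.054, 0.063, 1.612]
ft_force: [-0.8, -15.7, 1.1]
opening: 0.006
```

>>> arm_command:
  deltas:
    - [[1,0,-0.1,0,0],[1,0,-0.2,0.1,0],[1,0,0,0.35,0],[1,0,0,0.35,0],[1,0.1,0,0.35,0],[1,0.15,0.2,0.25,0],[1,0.2,0.3,0,-0.03],[1,0.1,0.1,0,0],[1,0,0,0,0],[1,0,0,0,0]]

```text
t: 33.0
eef_pos: [567.7, 80.2, 237.8]
tcp_rot: [3.052, 0.056, 1.585]
ft_force: [-0.7, -0.3, -0.2]
opening: 0.003
```

```bash
python3 - <<'E'
from h import *
s,c=wcam('w24'); print(s['t'],s['eef_pos'],s['tcp_rot'],s['opening'],s['ft_force'])
for b in bars(c,101,(150,0,500,235),amin=200): print(b)
snap('scene','s2'); 
t=cv2.imread('pics/s2.png'); cv2.imwrite('pics/s2c.png',cv2.resize(t[130:290,120:500],None,fx=2.1,fy=2.1,interpolation=cv2.INTER_CUBIC))
E
```

```text
33.0 [567.67940841  80.18933318 237.76808302] [3.05160946 0.05640645 1.58499419] 0.0028324952033607948 [-0.65166289 -0.29628608 -0.19031617]
(array([470.73170732, 206.24390244]), ((737.2218017578125, 47.848724365234375), (62.70471954345703, 6.501331329345703), 2.5309994220733643))
(array([471.23529412, 195.11764706]), ((735.5369873046875, 60.163124084472656), (60.830936431884766, 6.469592094421387), 2.407034158706665))
(array([471.73504274, 183.74358974]), ((733.78759765625, 72.43339538574219), (58.79610061645508, 6.325819969177246), 2.6550424098968506))
(array([472.5      , 172.0877193]), ((732.567138671875, 84.7649154663086), (56.19223403930664, 6.15178918838501), 2.650432825088501))
(array([472.7699115 , 160.13274336]), ((730.8233642578125, 96.9920883178711), (54.41733169555664, 5.999066352844238), 2.4012954235076904))
(array([473.97272727, 147.79090909]), ((729.2164306640625, 109.2680892944336), (52.439876556396484, 5.867551803588867), 2.568545341491699))
(array([247.41552511, 154.42009132]), ((510.6783752441406, 99.10167694091797), (31.916831970214844, 76.74293518066406), 2.46936297416687))
(array([319.66046512, 151.72093023]), ((577.6192626953125, 102.109619140625), (31.135026931762695, 76.79727172851562), 1.9853674173355103))
(array([389.04694836, 147.99061033]), ((644.3611450195312, 105.18212890625), (33.81727981567383, 76.33680725097656), 2.1489717960357666))
(array([485.31531532, 110.72972973]), ((737.0489501953125, 145.56495666503906), (36.886356353759766, 26.50682830810547), 86.87581634521484))
(array([229.075,  17.4  ]), ((501.71331787109375, 215.91928100585938), (21.722549438476562, 19.621028900146484), 14.34862995147705))
(array([318.25641026,  15.97435897]), ((574.9529418945312, 219.89004516601562), (21.63655662536621, 17.49759292602539), 1.8096381425857544))
(array([404.24050633,  15.43037975]), ((647.0948486328125, 222.5527801513672), (19.71146583557129, 23.538660049438477), 82.87250518798828))
```

View pics/w24.png

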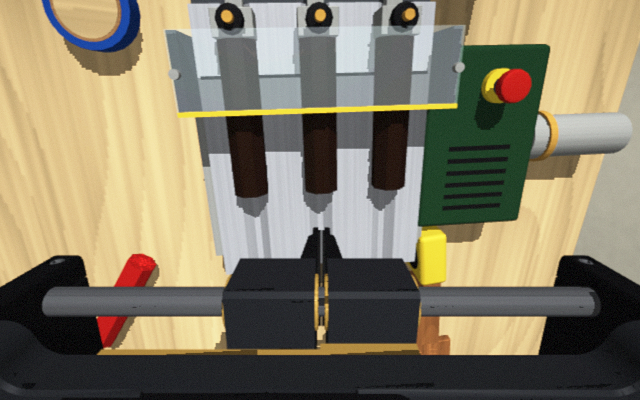

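View pics/s2c.png

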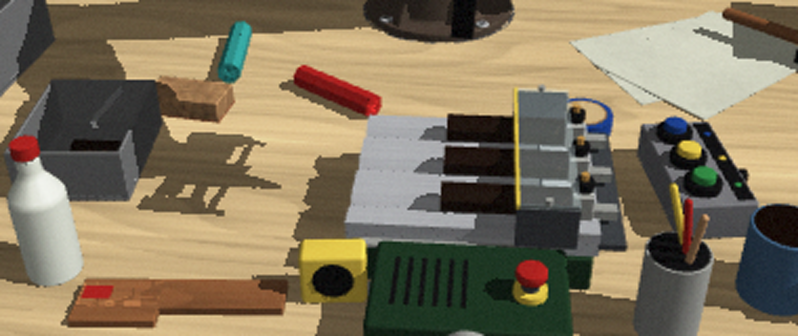

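>>> arm_command:
  deltas:
    - [[1,-0.12,0.3,0,0],[1,-0.15,0.35,0,0],[1,-0.15,0.35,0,0],[1,-0.15,0.35,0,0],[1,-0.12,0.35,0,0],[1,0,0,0,0],[1,0,0,0,0]]

```text
t: 33.68
eef_pos: [491.2, 248.0, 234.0]
tcp_rot: [3.06, 0.058, 1.576]
ft_force: [0.6, 0.6, 0.4]
opening: 0.002
```

```bash
cat >> h.py <<'E'
def keys(c,z=72):
    hsv=cv2.cvtColor(c['frame'],cv2.COLOR_RGB2HSV)
    for n,lo,hi in [('blue',(105,120,60),(130,255,255)),('yellow',(20,120,90),(35,255,255)),('green',(45,100,60),(85,255,255))]:
        m=cv2.inRange(hsv,lo,hi); k,l,st,ce=cv2.connectedComponentsWithStats(m)
        for i in range(1,k):
            if st[i][4]>150: print(n,ce[i].round(1),st[i][:5],onz(c,*ce[i],z)[:2].round(1))
E
python3 - <<'E'
from h import *
s,c=wcam('w25'); print(s['t'],s['eef_pos'],s['tcp_rot'],s['opening'],s['ft_force'])
keys(c)
E
```

```text
33.6833 [491.16829385 247.98737127 234.01511598] [3.05960736 0.05848781 1.57588624] 0.0015316911532657566 [0.56228023 0.63430235 0.43000862]
blue [502.6   8.7] [477   0  61  17 202] [670.8 399.9]
blue [254.2  73.4] [239  58  31  32 767] [440.6 341.4]
blue [193.9 166.9] [ 154  137   74   69 1477] [375.6 252.8]
yellow [311.8  61.9] [297  46  30  33 756] [494.2 352. ]
yellow [574.1 121.4] [550 101  49  40 629] [771.3 297.6]
yellow [532.7 227.2] [521 216  32  29 408] [754.6 175.3]
yellow [457.7 271.9] [411 266  95  18 471] [671.9 118. ]
yellow [316.  301.4] [314 274   5  55 168] [499.3  84.1]
yellow [473.9 345.2] [462 334  25  21 439] [712.7   1.9]
yellow [347.8 348.5] [328 343  39  12 197] [540.9   8.4]
yellow [391.7 348.8] [366 343  54  12 308] [599.6   3.7]
green [369.   50.6] [354  35  31  32 755] [547.6 362.5]
green [539.8 208.2] [ 490  194   90   47 1104] [757.4 199.5]
green [528.5 263. ] [506 252  56  22 353] [760.8 126.9]
```

View pics/w25.png

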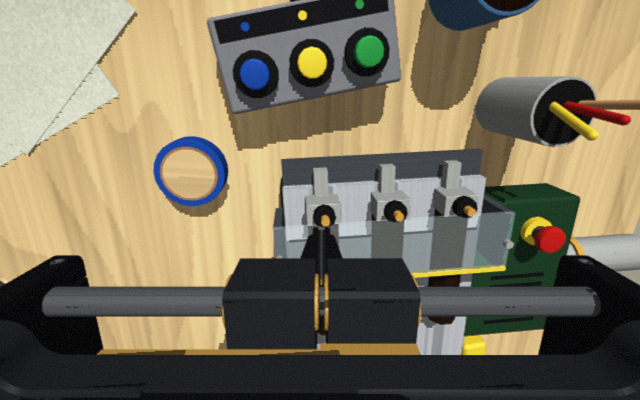

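>>> arm_command:
  deltas:
    - [[1,-0.15,0.3,0,0],[1,-0.18,0.3,0,0],[1,-0.15,0.3,0,0],[1,0,0,-0.35,0],[1,0,0,-0.35,0],[1,0,0,-0.35,0],[1,0,0,-0.15,0],[1,0,0,0,0],[1,0,0,0,0]]

```text
t: 34.48
eef_pos: [446.3, 329.0, 110.1]
tcp_rot: [3.059, 0.058, 1.56]
ft_force: [0.1, 0.4, 0.6]
opening: 0.004
```

>>> arm_command:
  deltas:
    - [[1,-0.06,0.12,0,0],[1,0,0,-0.12,0],[1,0,0,-0.08,0],[1,0,0,0,0]]

```text
t: 34.82
eef_pos: [442.9, 341.1, 94.0]
tcp_rot: [3.053, 0.054, 1.555]
ft_force: [-0.3, -0.4, -0.3]
opening: 0.006
```

```bash
python3 - <<'E'
from h import *
s,c=wcam('w26'); print(s['t'],s['eef_pos'],s['tcp_rot'],s['opening'],s['ft_force'])
E
```

```text
34.8167 [442.90503628 341.14209475  93.97241932] [3.05335955 0.05397675 1.55477632] 0.005578985884602415 [-0.27452558 -0.4442034  -0.25600829]
```

View pics/w26.png

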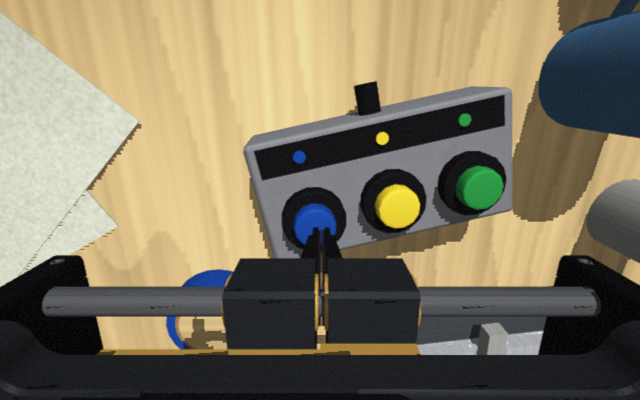

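>>> arm_command:
  deltas:
    - [[1,-0.02,0,-0.12,0],[1,0,0,-0.05,0],[1,0,0,0,0]]

```text
t: 35.12
eef_pos: [442.2, 342.0, 80.0]
tcp_rot: [3.049, 0.051, 1.554]
ft_force: [0.1, 0.5, 0.5]
opening: 0.005
```

>>> arm_command:
  deltas:
    - [[1,-0.01,0,-0.04,0],[1,0,0,-0.03,0],[1,0,0,-0.02,0]]

```text
t: 35.37
eef_pos: [442.0, 342.5, 72.3]
tcp_rot: [3.047, 0.05, 1.554]
ft_force: [0.3, -0.1, 1.6]
opening: 0.005
```

>>> arm_command:
  deltas:
    - [[1,0,0,-0.02,0],[1,0,0,-0.02,0]]

```text
t: 35.53
eef_pos: [442.1, 342.6, 68.6]
tcp_rot: [3.047, 0.05, 1.554]
ft_force: [-1.2, -1.4, 4.1]
opening: 0.005
```

>>> arm_command:
  deltas:
    - [[1,0,0,-0.02,0],[1,0,0,-0.01,0]]

```text
t: 35.7
eef_pos: [442.1, 342.7, 66.3]
tcp_rot: [3.046, 0.049, 1.554]
ft_force: [-6.3, -3.2, 21.7]
opening: 0.002
```

>>> arm_command:
  deltas:
    - [[1,0,0,-0.01,0]]

```text
t: 35.78
eef_pos: [442.1, 342.7, 66.3]
tcp_rot: [3.046, 0.049, 1.554]
ft_force: [-6.6, -3.4, 22.0]
opening: 0.005
```

>>> arm_command:
  deltas:
    - [[1,0,0,0.1,0],[1,0,0,0.2,0],[1,0.25,0.05,0,0],[1,0.25,0.05,0,0],[1,0,0,0,0],[1,0,0,0,0]]

```text
t: 36.28
eef_pos: [493.8, 353.3, 98.7]
tcp_rot: [3.044, 0.048, 1.555]
ft_force: [0.0, -0.5, 0.7]
opening: 0.009
```

>>> arm_command:
  deltas:
    - [[1,0,0,-0.12,0],[1,0,0,-0.06,0],[1,0,0,-0.02,0],[1,0,0,0,0]]

```text
t: 36.62
eef_pos: [491.4, 352.5, 75.4]
tcp_rot: [3.047, 0.05, 1.555]
ft_force: [-0.2, -0.4, 0.0]
opening: 0.006
```

>>> arm_command:
  deltas:
    - [[1,0,0,-0.02,0],[1,0,0,-0.02,0],[1,0,0,-0.02,0],[1,0,0,-0.02,0]]

```text
t: 36.95
eef_pos: [490.9, 352.6, 67.1]
tcp_rot: [3.046, 0.05, 1.556]
ft_force: [-0.2, -1.3, 4.5]
opening: 0.003
```

>>> arm_command:
  deltas:
    - [[1,0,0,-0.02,0]]

```text
t: 37.03
eef_pos: [491.0, 352.7, 66.1]
tcp_rot: [3.045, 0.05, 1.556]
ft_force: [-8.5, -3.9, 32.5]
opening: 0.007
```

>>> arm_command:
  deltas:
    - [[1,0,0,-0.01,0]]

```text
t: 37.12
eef_pos: [491.0, 352.6, 66.4]
tcp_rot: [3.045, 0.05, 1.556]
ft_force: [-4.7, -4.0, 18.5]
opening: 0.002
```

Yellow bottomed too. On to green at (547.5, 363).

>>> arm_command:
  deltas:
    - [[1,0,0,0.1,0],[1,0,0,0.2,0],[1,0.28,0.05,0,0],[1,0.27,0.05,0,0],[1,0,0,0,0],[1,0,0,0,0]]

```text
t: 37.62
eef_pos: [546.7, 363.4, 99.5]
tcp_rot: [3.044, 0.048, 1.557]
ft_force: [-0.1, -0.3, -0.8]
opening: 0.0
```

>>> arm_command:
  deltas:
    - [[1,0,0,-0.12,0],[1,0,0,-0.06,0],[1,0,0,-0.02,0],[1,0,0,0,0]]

```text
t: 37.95
eef_pos: [544.0, 362.8, 76.3]
tcp_rot: [3.047, 0.05, 1.557]
ft_force: [0.6, -0.5, -0.4]
opening: 0.005
```

>>> arm_command:
  deltas:
    - [[1,0,0,-0.025,0],[1,0,0,-0.02,0],[1,0,0,-0.02,0],[1,0,0,-0.02,0]]

```text
t: 38.28
eef_pos: [543.5, 362.9, 67.7]
tcp_rot: [3.047, 0.05, 1.558]
ft_force: [-0.8, -1.5, 4.6]
opening: 0.005
```

>>> arm_command:
  deltas:
    - [[1,0,0,-0.018,0]]

```text
t: 38.37
eef_pos: [543.6, 362.9, 66.3]
tcp_rot: [3.046, 0.05, 1.558]
ft_force: [-6.3, -3.7, 20.4]
opening: 0.005
```

>>> arm_command:
  deltas:
    - [[1,0,0,-0.01,0]]

```text
t: 38.45
eef_pos: [543.6, 362.9, 66.4]
tcp_rot: [3.046, 0.05, 1.558]
ft_force: [-6.2, -3.7, 17.2]
opening: 0.006
```

Rise and go back over the bed to check.

>>> arm_command:
  deltas:
    - [[1,0,0,0.1,0],[1,0,0,0.3,0],[1,0,0,0.35,0],[1,0,0,0.35,0],[1,0,0,0.35,0],[1,0.05,-0.35,0.1,0],[1,0.05,-0.38,0.1,0],[1,0.05,-0.38,0,0],[1,0.05,-0.38,0,0.02],[1,0.05,-0.38,0,0],[1,0,-0.38,0,0],[1,0,-0.38,0,0]]

```text
t: 39.45
eef_pos: [565.2, 96.7, 240.8]
tcp_rot: [3.042, 0.048, 1.585]
ft_force: [1.0, -0.4, -0.1]
opening: 0.006
```

>>> arm_command:
  deltas:
    - [[1,0,0,0,0],[1,0,0,0,0],[1,0,0,0,0]]

```text
t: 39.7
eef_pos: [565.0, 89.6, 241.4]
tcp_rot: [3.042, 0.048, 1.577]
ft_force: [0.2, 0.1, -1.0]
opening: 0.003
```

```bash
python3 - <<'E'
from h import *
s,c=wcam('w27'); print(s['t'],s['eef_pos'],s['tcp_rot'],s['opening'],s['ft_force'])
for b in bars(c,101,(180,50,450,235),amin=400): print(b)
snap('scene','s3'); s,c=snap('top','t3')
t=cv2.imread('pics/s3.png'); cv2.imwrite('pics/s3c.png',cv2.resize(t[130:290,120:500],None,fx=2.1,fy=2.1,interpolation=cv2.INTER_CUBIC))
E
```

```text
39.7 [565.01541166  89.59415591 241.37528897] [3.04170553 0.04812712 1.57738743] 0.0029955698934957618 [ 0.22688231  0.11296897 -1.0241506 ]
(array([249.68720379, 165.38862559]), ((510.56005859375, 98.88375091552734), (31.789043426513672, 76.31922149658203), 2.514542579650879))
(array([320.16990291, 161.60679612]), ((577.2925415039062, 101.812744140625), (31.2241153717041, 76.32250213623047), 1.5148160457611084))
(array([387.83009709, 157.68446602]), ((644.2846069335938, 104.65665435791016), (33.903297424316406, 76.42606353759766), 1.8916624784469604))
```

View pics/w27.png

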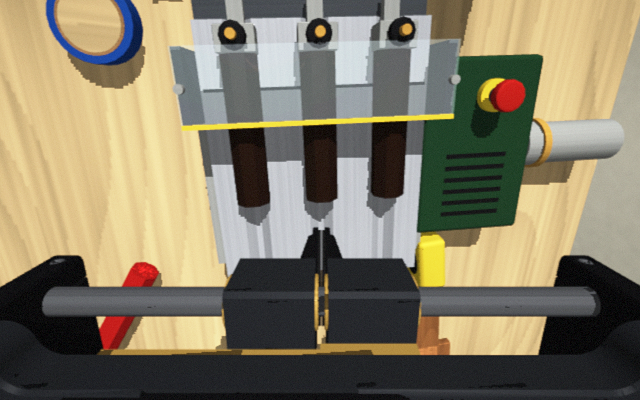

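View pics/s3c.png

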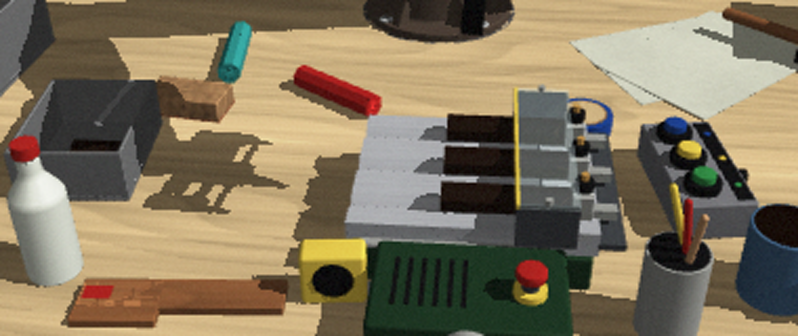

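View pics/t3.png

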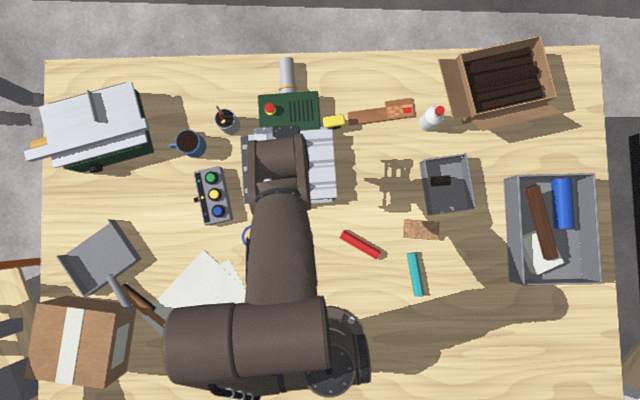

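All three blanks are home and unchanged, the offcut is in the bin (top view, pixel 440,181), the keys are up, the bystanders have not moved and the arm is clear.

```bash
python3 - <<'E'
from h import *
print(env.job_done(), env.state()['t'])
E
```

```text
the job is handed in; nothing more can be done
the job is handed in; nothing more can be done
```

The job is handed in. I put the one offcut present (groove 2) in the scrap bin. I laid the three blanks in grooves 2, 1 and 0 and pushed each to its stop, then pressed blue, yellow and green fully down one at a time (about 6 mm, 17–32 N at the end).

- **Last check:** The final camera check, about 1 s after the last key, showed all three blanks still in line at their stops. The offcut was in the bin, the keys were up, and nothing else had visibly moved. The tool was in free air at about 40 s of the 210 s allowed.
- **Push force:** Pushing groove 2 (16.1 N) and groove 0 (16.0 N) read slightly above the roughly 15 N at which a stop gives way; groove 1 peaked at 10.9 N. The tool did not travel further in any of the three, so I saw no sign that a stop shifted, but I could not read the stop positions directly.
- **Tool tilt:** The tool slowly drifted to about 6° off vertical during the run. It did not affect any grasp or placement.

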